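# Set up the bush inspection rack and hang its lamp

## Task

Get the inspection stand on the repair bench ready: slide the red gate of the slotted rack fully open, slide every flanged brass bush (not the plain grey cap) flange down into a slot of its own until it is fully home with its flange under the plate, then slide the gate fully shut. Last, hang the green lamp by its loop on the hook of the spring-balanced arm: keep hold while the arm sinks, and let go only when it carries the lamp's weight and has settled. Leave the yellow multimeter and the blue spool where they are.

Things in the scene. Friction and masses are not known exactly. Their poses are not given: they have to be found in the camera images.
- bush0: Flanged bush, one of two to four present (None if absent), all alike: steel flange 44 mm across, 7 mm thick, at the bottom, brass barrel 24 mm across above it, 66 mm tall overall, 0.12 kg, most of it in the flange. Stands on the bench at the start, flange down. Origin: centre of the flange's underside; z up along the barrel.
- bush1: Flanged bush, one of two to four present (None if absent), all alike: steel flange 44 mm across, 7 mm thick, at the bottom, brass barrel 24 mm across above it, 66 mm tall overall, 0.12 kg, most of it in the flange. Stands on the bench at the start, flange down. Origin: centre of the flange's underside; z up along the barrel.
- bush2: Flanged bush, one of two to four present (None if absent), all alike: steel flange 44 mm across, 7 mm thick, at the bottom, brass barrel 24 mm across above it, 66 mm tall overall, 0.12 kg, most of it in the flange. Stands on the bench at the start, flange down. Origin: centre of the flange's underside; z up along the barrel.
- bush3: Flanged bush, one of two to four present (None if absent), all alike: steel flange 44 mm across, 7 mm thick, at the bottom, brass barrel 24 mm across above it, 66 mm tall overall, 0.12 kg, most of it in the flange. Stands on the bench at the start, flange down. Origin: centre of the flange's underside; z up along the barrel.
- rack: Low slotted rack, fixed: blue base (80 mm deep in x, 280 mm long in y, 4 mm high), over it an aluminium plate, underside 22 mm and top 27 mm above the bench, with four slots open towards the robot, 30 mm wide, 66 mm apart. A flange goes under the plate with 11 mm to spare in height. Any bush in any slot, one each. Origin: centre of the underside; x away from the mouths, y to its left end.
- slot0 (a point): Slot 0 of the rack (0 rightmost, 3 leftmost): where a bush's origin lies when fully home, on top of the rack's base, 4 mm above the bench. x points into the slot, away from its open mouth, y along the rack to its left, z up. The mouth is 32 mm before this point; the blind end stops the barrel 1 mm past it.
- slot1 (a point): Slot 1 of the rack (0 rightmost, 3 leftmost): where a bush's origin lies when fully home, on top of the rack's base, 4 mm above the bench. x points into the slot, away from its open mouth, y along the rack to its left, z up. The mouth is 32 mm before this point; the blind end stops the barrel 1 mm past it.
- slot2 (a point): Slot 2 of the rack (0 rightmost, 3 leftmost): where a bush's origin lies when fully home, on top of the rack's base, 4 mm above the bench. x points into the slot, away from its open mouth, y along the rack to its left, z up. The mouth is 32 mm before this point; the blind end stops the barrel 1 mm past it.
- slot3 (a point): Slot 3 of the rack (0 rightmost, 3 leftmost): where a bush's origin lies when fully home, on top of the rack's base, 4 mm above the bench. x points into the slot, away from its open mouth, y along the rack to its left, z up. The mouth is 32 mm before this point; the blind end stops the barrel 1 mm past it.
- gate (a joint): Red sliding gate bar along the rack's front (3 mm high, 12 mm wide, centred 44 mm before the slot points), one 8 mm wide, 20 mm high post per slot. In m along the rack's y: 0 = shut (a post before each mouth), 0.033 = fully open (posts midway between mouths; a flange passes over the bar with 7 mm clear each side). Friction about 1.5 N; stays where left.
- gate_handle (a point): Top centre of the gate's upright black round handle, 16 mm across, 57 mm tall (top 60 mm above the bench), at the left (+y) end of the rack; slides with the gate. y points along the sliding direction that opens it.
- lamp: Green lamp head, no cable, about 0.3 kg, standing on its shade (100 mm across, 45 mm high). Above: a steel loop in its y-z plane (opening 36 mm wide in y, 45 to 105 mm up; top bar 105 to 113 mm up, 8 mm thick); on it a black grip tab, 24 mm in y, 12 mm in x, 113 to 158 mm up. Origin: centre of the underside; z up. The loop goes endways over the hook's tip.
- lamp_loop (a point): Middle of the underside of the lamp loop's top bar (105 mm above the lamp's underside): the point that rests on the hook. Axes as the lamp's.
- swing (a joint): Sinking of the spring-balanced white arm, rad: 0 = empty, raised; sinks as weight comes on (about 10 N at the hook per rad, well damped) and rests at about 0.21 to 0.34 under the lamp alone; stop at 0.50. Pivot on a post 165 mm above the bench, 200 mm from pivot to hook. Springs back when unloaded.
- hook_seat (a point): Seat near the balanced arm's free end, on top of its 10 mm round rod, between a red pin at the tip (14 mm further out, 8 mm thick, 20 mm high) and a red collar (face 11 mm further in, 4 mm high). Empty: about 225 mm above the bench, arm sloping up to its tip by 0.28 rad. Moves with the arm. Its x, seen from above, points from tip to post (the tip points towards the robot).
- meter: Yellow multimeter lying between the rack and the balanced arm, 130 x 75 x 34 mm; a bystander. Origin: centre of the underside.
- spool: Blue solder spool standing at the right, 60 mm across, 46 mm high; a bystander. Origin: centre of the underside.
- cap: Plain grey plastic cap without flange, 34 mm across, 30 mm high, standing among the bushes; a bystander, not to be racked. Origin: centre of the underside.
There are look-alikes about, which are no part of the job. Leave any pink look-alike of the bush1 alone. Leave any turquoise look-alike of the bush2 alone.

How it is judged:
On the way, in this order (a step that is already met when the one before it is completed fails the run):
1. the gate is slid fully open (value of joint gate above 0.028 m), for 0.2 s.
2. every bush present is fully home in a slot, upright, flange under the plate (((x of bush0 in the frame of slot0 between -0.01 and 0.01 m and y of bush0 in the frame of slot0 between -0.008 and 0.008 m and z of bush0 in the frame of slot0 between -0.005 and 0.006 m and angle between bush0's own z axis and vertical below 0.15 rad) or (x of bush0 in the frame of slot1 between -0.01 and 0.01 m and y of bush0 in the frame of slot1 between -0.008 and 0.008 m and z of bush0 in the frame of slot1 between -0.005 and 0.006 m and angle between bush0's own z axis and vertical below 0.15 rad) or (x of bush0 in the frame of slot2 between -0.01 and 0.01 m and y of bush0 in the frame of slot2 between -0.008 and 0.008 m and z of bush0 in the frame of slot2 between -0.005 and 0.006 m and angle between bush0's own z axis and vertical below 0.15 rad) or (x of bush0 in the frame of slot3 between -0.01 and 0.01 m and y of bush0 in the frame of slot3 between -0.008 and 0.008 m and z of bush0 in the frame of slot3 between -0.005 and 0.006 m and angle between bush0's own z axis and vertical below 0.15 rad)) and ((x of bush1 in the frame of slot0 between -0.01 and 0.01 m and y of bush1 in the frame of slot0 between -0.008 and 0.008 m and z of bush1 in the frame of slot0 between -0.005 and 0.006 m and angle between bush1's own z axis and vertical below 0.15 rad) or (x of bush1 in the frame of slot1 between -0.01 and 0.01 m and y of bush1 in the frame of slot1 between -0.008 and 0.008 m and z of bush1 in the frame of slot1 between -0.005 and 0.006 m and angle between bush1's own z axis and vertical below 0.15 rad) or (x of bush1 in the frame of slot2 between -0.01 and 0.01 m and y of bush1 in the frame of slot2 between -0.008 and 0.008 m and z of bush1 in the frame of slot2 between -0.005 and 0.006 m and angle between bush1's own z axis and vertical below 0.15 rad) or (x of bush1 in the frame of slot3 between -0.01 and 0.01 m and y of bush1 in the frame of slot3 between -0.008 and 0.008 m and z of bush1 in the frame of slot3 between -0.005 and 0.006 m and angle between bush1's own z axis and vertical below 0.15 rad)) and ((x of bush2 in the frame of slot0 between -0.01 and 0.01 m and y of bush2 in the frame of slot0 between -0.008 and 0.008 m and z of bush2 in the frame of slot0 between -0.005 and 0.006 m and angle between bush2's own z axis and vertical below 0.15 rad) or (x of bush2 in the frame of slot1 between -0.01 and 0.01 m and y of bush2 in the frame of slot1 between -0.008 and 0.008 m and z of bush2 in the frame of slot1 between -0.005 and 0.006 m and angle between bush2's own z axis and vertical below 0.15 rad) or (x of bush2 in the frame of slot2 between -0.01 and 0.01 m and y of bush2 in the frame of slot2 between -0.008 and 0.008 m and z of bush2 in the frame of slot2 between -0.005 and 0.006 m and angle between bush2's own z axis and vertical below 0.15 rad) or (x of bush2 in the frame of slot3 between -0.01 and 0.01 m and y of bush2 in the frame of slot3 between -0.008 and 0.008 m and z of bush2 in the frame of slot3 between -0.005 and 0.006 m and angle between bush2's own z axis and vertical below 0.15 rad)) and ((x of bush3 in the frame of slot0 between -0.01 and 0.01 m and y of bush3 in the frame of slot0 between -0.008 and 0.008 m and z of bush3 in the frame of slot0 between -0.005 and 0.006 m and angle between bush3's own z axis and vertical below 0.15 rad) or (x of bush3 in the frame of slot1 between -0.01 and 0.01 m and y of bush3 in the frame of slot1 between -0.008 and 0.008 m and z of bush3 in the frame of slot1 between -0.005 and 0.006 m and angle between bush3's own z axis and vertical below 0.15 rad) or (x of bush3 in the frame of slot2 between -0.01 and 0.01 m and y of bush3 in the frame of slot2 between -0.008 and 0.008 m and z of bush3 in the frame of slot2 between -0.005 and 0.006 m and angle between bush3's own z axis and vertical below 0.15 rad) or (x of bush3 in the frame of slot3 between -0.01 and 0.01 m and y of bush3 in the frame of slot3 between -0.008 and 0.008 m and z of bush3 in the frame of slot3 between -0.005 and 0.006 m and angle between bush3's own z axis and vertical below 0.15 rad))), for 0.2 s.
3. the gate is shut with every bush home (all of step 2 and value of joint gate below 0.005 m), for 0.2 s.
4. the lamp rests by its loop on the hook, the arm has sunk under it and stands still, and the gripper still holds the lamp (distance between lamp_loop and hook_seat below 0.02 m and value of joint swing above 0.16 rad and velocity of joint swing between -0.08 and 0.08 rad/s and contact force between lamp and the fingers above 0.3 N), for 0.3 s.
At the end, for the whole second after the job is handed in: Each bush upright in a slot, within 10 mm of home along it and 8 mm across, flange under the plate; gate within 5 mm of shut; lamp hanging at rest, loop within 20 mm of the hook seat, within 0.3 rad of upright, arm still and sunk over 0.16 rad (all of step 3 and distance between lamp_loop and hook_seat below 0.02 m and value of joint swing above 0.16 rad and velocity of joint swing between -0.08 and 0.08 rad/s and angle between lamp's own z axis and vertical below 0.3 rad and linear speed of lamp below 0.06 m/s); the robot touches nothing.
It fails at once if the multimeter is moved by more than 4 cm (distance of meter from where it was at the start of the episode above 0.04 m).
It fails at once if the spool is moved by more than 4 cm (distance of spool from where it was at the start of the episode above 0.04 m).
Of bush0, bush1, bush2, bush3 only 2 to 4 are there at a start; the rules pass over those that are not, and their reading is None.
At some moment in a run one of bush0, bush1, bush2, bush3 may be knocked a few centimetres aside while the robot is not near it.
It also fails if it takes over 210 s, if anything falls off the work surface, if the arm or the gripper's body presses on something with over 40 N, if the wrist force passes 120 N, or if a joint passes its speed limit or range.

## Robot

A 7-joint arm with a two-finger parallel gripper is mounted at the origin on the work surface. World frame = base frame: x ahead of the robot, y to its left, z up, the work surface at z = 0. Lengths are in m, angles in rad, forces in N, time in s.
With the tool pointing down it reaches from about 0.4 to 0.85 m from the base axis. Payload 6.9 kg.
Tool frame: the origin (TCP) lies on the centre line of the jaws, within the pads' length; the fingertips stand 17 mm ahead of it and the grasp point (between the pads) lies 2 mm behind it; z points along the fingers, y is the direction in which the jaws open and shut (so a half turn about z gives the same grasp; the last joint's range is limited). The gripper opens to 85 mm and grips with 20 to 120 N. Pads are 22 mm wide; open, the fingers measure 114 mm over their backs; the gripper's body (76 mm by 85 mm) begins 54 mm behind the grasp point. The pads swing forward as they close: fully open they stand 13 mm farther back than shut.
Start: joints at [-1.133, 0.507, -0.238, 1.5, 0.126, 1.149, -0.155], TCP at [0.204, 0.591, 0.248] pointing down, gripper open.
Joint ranges: [-3.08, 3.08], [-0.24, 2.05], [-1.43, 1.35], [0, 2.5], [-1.52, 4.66], [0.17, 1.96], [-2.89, 2.89]. Speed limits (rad/s): [2.39, 2.39, 3.14, 3.14, 3.14, 3.14, 3.14].

## Interface

Orientations are given as [roll, pitch, yaw] about the fixed x, y, z axes, in that order (R = Rz(yaw) Ry(pitch) Rx(roll)).
In Python, from cell import env gives the robot as it stands. The module is installed in compiled form; this text tells all that it offers.
- The arm moves only by the tool jog_arm, never from a script. Its argument "motion" is a list of rows, each an object of numbers: "fingers": the opening in per cent of the stroke, from 0 (shut) to 100 (fully open); "x", "y", "z": the shift along the tool's x, y, z in mm; "rx", "ry", "rz": the turn, a rotation vector about the tool's x, y, z in degrees. In form: [{"fingers": .., "x": .., "y": .., "z": .., "rx": .., "ry": .., "rz": ..}, ...]. A call has 1 to 20 rows; each row is the pose to reach, as a shift and turn from the pose measured when the call began, along the tool's axes at that moment; what a row does not reach only later rows make up. A row lasts 1/10 s, in which the tool goes at most 50 mm and 8.59 degrees, less where a joint would pass 70% of its speed; a pose out of reach is approached as far as the arm can. A call with a gripper value outside its range is refused whole. The fingers move at their own pace and stop on an object; the grip force is fixed at half the most. Time passes only in rows, so rows that repeat a pose let the fingers close. It gives the time, the measured TCP pose, the force and the opening at its end, in the units of the state.
- env.get_state(): the state, without advancing time (a new reading comes with each control period).
- env.grab_frame(name): name is "side" or "top"; returns the picture (420x560x3 uint8, red, green, blue); there is no depth.
- env.camera_params(name): a dict with "camera_matrix" (3x3 intrinsics, pixels), "dist" ([k1, k2, p1, p2, k3] as OpenCV has them; the pictures are not rectified), "rvec" (rotation vector, rad) and "tvec" (3), from world to camera coordinates, as OpenCV has them. Camera axes: x right, y down, z forward; pixel columns grow to the right and rows downward; lengths in m; the calibration is good to about 2 mm. A picture is of the moment at which its call begins. camera_params takes no time and is no camera call.
- env.hand_in(): hands the job in, once; it reports no verdict.
The state is a dict: "clock": time; "q": joint angles; "joint_velocities": joint speeds; "tau": joint torques, N m; "tcp_pos": TCP position; "orientation": TCP orientation; "contact_force": force on the tool from outside, world axes, zero at the start; "ft_torque": the same for the moment, N m; "width": finger opening in m.
Only numpy, scipy, OpenCV 4.12 (cv2) and the standard library are available. Lean on these libraries where they do the work, as an engineer would, in place of code of your own. Each camera call takes 0.05 s, during which the arm holds its last target. There are 200 camera calls.

## Working session

There is one attempt and no reset: what is moved stays moved. The work goes in short steps, Python scripts to look and compute and a tool call to move; the robot and the scene stay as the last step left them, time stands still between calls to the robot, and variables do not carry over. Pictures are saved under pics/ and viewed, on a budget of 14 in all, crops included, one or two more only if the job needs it, and the job is handed in when it is done.

Besides the shell and the picture viewer there is one more tool, called by a JSON object that holds its "fn" and its "kwargs". jog_arm: Moves the arm, as the interface text tells. Its arguments: {"type":"object","properties":{"motion":{"type":"array","items":{"type":"object","properties":{"fingers":{"type":"number"},"x":{"type":"number"},"y":{"type":"number"},"z":{"type":"number"},"rx":{"type":"number"},"ry":{"type":"number"},"rz":{"type":"number"}}}}},"required":["motion"]}

```bash
mkdir -p pics; python3 - <<'E'
from cell import env
import cv2
for n in("side","top"):
    im=env.grab_frame(n); cv2.imwrite(f"pics/{n}0.png",im[:,:,::-1]); p=env.camera_params(n); print(n,{k:[[round(float(x),3) for x in r] if hasattr(r,'__len__') else round(float(r),4) for r in v] for k,v in p.items()})
s=env.get_state();print(s)
E
```

```text
side {'camera_matrix': [[440.942, 0.0, 276.041], [0.0, 440.942, 221.653], [0.0, 0.0, 1.0]], 'dist': [-0.1032, 0.0, 0.0, 0.0, 0.0], 'rvec': [2.4287, -0.0823, 0.0471], 'tvec': [-0.525, 0.1487, 1.1128]}
top {'camera_matrix': [[458.908, 0.0, 288.59], [0.0, 458.908, 207.352], [0.0, 0.0, 1.0]], 'dist': [-0.0113, 0.0, 0.0, 0.0, 0.0], 'rvec': [2.2377, -2.1813, 0.0486], 'tvec': [-0.0317, 0.5198, 1.2569]}
{'clock': 0.1, 'q': array([-1.13251492,  0.50827314, -0.2375499 ,  1.50102121,  0.12572248,
        1.14886931, -0.15480376]), 'joint_velocities': array([-0.00062714, -0.00331055, -0.00084367, -0.00355945, -0.00172999,
        0.00037054, -0.00189827]), 'tau': array([-4.13953079e-03, -6.21836901e+01, -2.19431721e+00, -2.50205630e+01,
        1.25341112e-02,  7.85469107e-03, -4.16707155e-05]), 'tcp_pos': array([0.20410227, 0.59030499, 0.24750919]), 'orientation': array([-3.14001385e+00,  3.24989407e-05,  2.80884320e+00]), 'contact_force': array([-0.61684616,  0.54892634, -0.19751852]), 'ft_torque': array([ 0.00031562,  0.02540671, -0.02483473]), 'width': 0.08526533659248704}
```

View pics/side0.png

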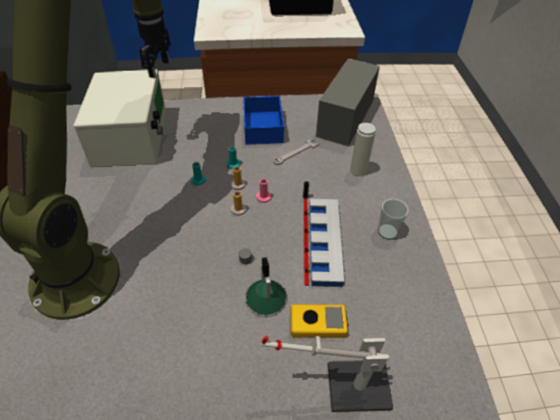

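View pics/top0.png

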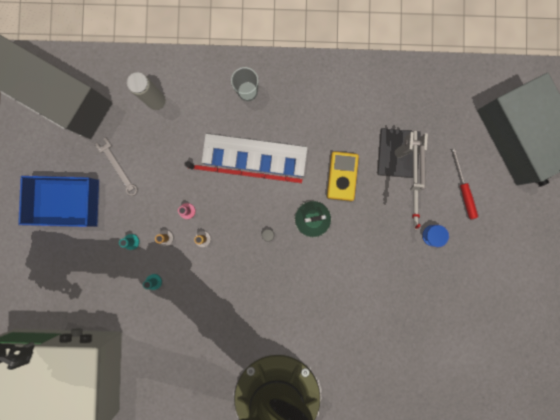

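The views show two brass bushes, at top (165,238) and (203,239) and side (237,178) and (238,202). The pink and turquoise ones are look-alikes. The rack is at top (255,158) with its handle at (189,164), the lamp at (314,218) and the hook's red tip at (417,225).

```bash
cat > h.py <<'E'
from cell import env
import cv2, numpy as np
P={}
for n in("side","top"):
    p=env.camera_params(n); P[n]=(np.array(p["camera_matrix"]),np.array(p["dist"]),cv2.Rodrigues(np.array(p["rvec"]))[0],np.array(p["tvec"]).ravel(),np.array(p["rvec"]))
def ray(n,uv):
    K,d,R,t,_=P[n]
    u=cv2.undistortPoints(np.array([[uv]],float),K,d).ravel()
    v=R.T@np.array([u[0],u[1],1]); return -R.T@t, v/np.linalg.norm(v)
def plane(n,uv,z):
    c,v=ray(n,uv); return c+v*(z-c[2])/v[2]
def tri(us,ut):
    (c1,v1),(c2,v2)=ray("side",us),ray("top",ut)
    s=np.linalg.lstsq(np.stack([v1,-v2],1),c2-c1,rcond=None)[0]
    a,b=c1+s[0]*v1,c2+s[1]*v2; return (a+b)/2,np.linalg.norm(a-b)
def proj(n,X):
    K,d,R,t,rv=P[n]; return cv2.projectPoints(np.array([X],float),rv,t,K,d)[0].ravel()
def blobs(im,lo,hi,amin=8,roi=None):
    hsv=cv2.cvtColor(im,cv2.COLOR_RGB2HSV); m=cv2.inRange(hsv,np.array(lo),np.array(hi))
    if roi: k=np.zeros_like(m); x0,y0,x1,y1=roi; k[y0:y1,x0:x1]=m[y0:y1,x0:x1]; m=k
    N,L,S,C=cv2.connectedComponentsWithStats(m)
    return [(C[i].round(1),S[i].tolist()) for i in range(1,N) if S[i][4]>=amin],m
E
python3 - <<'E'
from h import *
I={n:cv2.imread(f"pics/{n}0.png")[:,:,::-1].copy() for n in("side","top")}
for n in I:
    for nm,lo,hi in(("brass",(8,110,60),(22,255,255)),("red",(0,170,90),(6,255,255)),("red2",(174,170,90),(180,255,255))):
        print(n,nm,blobs(I[n],lo,hi,5)[0])
b,m=blobs(I["top"],(0,0,150),(179,60,255),100,(180,125,320,195))
print(b); pts=cv2.findNonZero(m); r=cv2.minAreaRect(pts); bx=cv2.boxPoints(r)
for p in bx: print(p,plane("top",p,.027).round(4))
t=cv2.resize(I["top"][115:255,120:260],(560,560),interpolation=cv2.INTER_CUBIC)
u=cv2.resize(I["top"][180:250,280:350],(280,280),interpolation=cv2.INTER_CUBIC)
v=cv2.resize(I["side"][235:305,230:300],(280,280),interpolation=cv2.INTER_CUBIC)
o=np.zeros((560,800,3),np.uint8);o[:,:560]=t;o[:240,560:]=u[20:260,20:260];o[280:520,560:]=v[20:260,20:260]
cv2.imwrite("pics/z1.png",o[:,:,::-1])
E
```

```text
side brass [(array([298.,  47.]), [289, 47, 19, 1, 19]), (array([349.5,  46. ]), [347, 46, 6, 1, 6]), (array([225.5,  49. ]), [220, 49, 12, 1, 12]), (array([255.5,  48. ]), [250, 48, 12, 1, 12]), (array([275.9,  54.7]), [201, 50, 156, 9, 592]), (array([203. ,  69.3]), [202, 66, 3, 8, 10]), (array([268.4,  82.6]), [205, 69, 135, 29, 2938]), (array([204. ,  78.5]), [204, 76, 1, 6, 6]), (array([236.9, 175.9]), [233, 167, 8, 18, 112]), (array([237.3, 201.2]), [233, 192, 9, 19, 117]), (array([321.1, 325.3]), [291, 304, 57, 34, 584]), (array([310.2, 316.7]), [302, 309, 17, 16, 93])]
side red [(array([305. , 204.8]), [304, 198, 3, 14, 40]), (array([305.4, 221.6]), [304, 214, 4, 15, 55]), (array([305.6, 239.8]), [304, 232, 4, 17, 64]), (array([306. , 260.2]), [304, 251, 5, 19, 57]), (array([306.4, 278.1]), [305, 272, 4, 13, 50]), (array([264.6, 339.3]), [262, 336, 6, 8, 21]), (array([278.6, 344.9]), [276, 341, 5, 9, 29])]
side red2 []
top brass [(array([340.7, 175.5]), [327, 151, 32, 50, 275]), (array([354., 168.]), [354, 166, 1, 5, 5]), (array([346.8, 186. ]), [345, 184, 4, 5, 5]), (array([161.7, 238. ]), [155, 234, 13, 9, 60]), (array([201.5, 238.7]), [197, 235, 9, 9, 35])]
top red [(array([205.6, 168. ]), [195, 166, 22, 5, 52]), (array([229.1, 171. ]), [218, 169, 23, 5, 51]), (array([272. , 176.8]), [242, 172, 59, 10, 132]), (array([468.7, 201. ]), [461, 184, 16, 34, 257]), (array([416., 215.]), [414, 215, 5, 1, 5])]
top red2 []
[(array([254.6, 152.6]), [201, 134, 107, 42, 2342])]
[200.78436 162.3197 ] [0.6364 0.2239 0.027 ]
[204.59293 133.12082] [0.7166 0.2161 0.027 ]
[307.32343 146.52045] [ 0.6874 -0.0652  0.027 ]
[303.51486 175.71933] [ 0.6072 -0.0567  0.027 ]
```

View pics/z1.png

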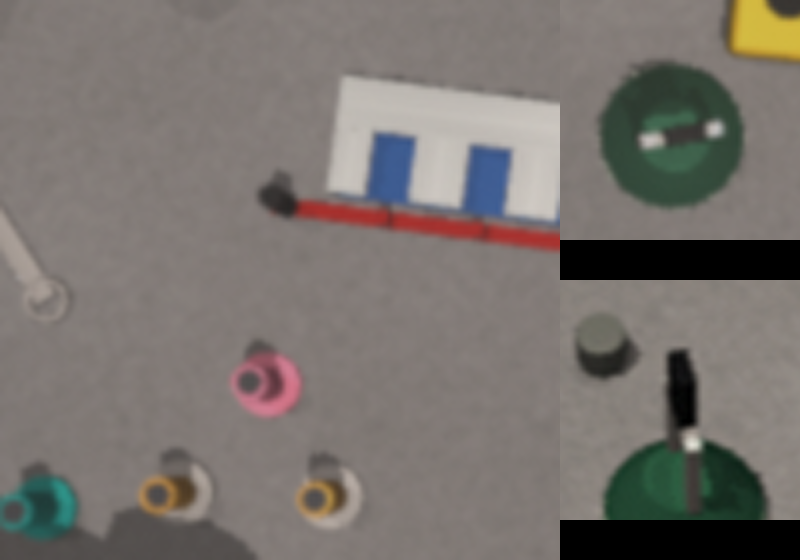

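```bash
cat >> h.py <<'E'
def go(X,yaw=None):
    """shift (mm) and rz (deg) in tool axes from now to world TCP X, tool-down yaw"""
    from scipy.spatial.transform import Rotation as Ro
    s=env.get_state(); R=Ro.from_euler('xyz',s["orientation"])
    out=(R.inv().apply(np.array(X)-s["tcp_pos"])*1000).round(1)
    rv=None if yaw is None else np.degrees((R.inv()*Ro.from_euler('xyz',[np.pi,0,yaw])).as_rotvec()).round(2)
    print("go",X,out,rv)
E
python3 - <<'E'
from h import *
I={n:cv2.imread(f"pics/{n}0.png")[:,:,::-1].copy() for n in("side","top")}
b,m=blobs(I["top"],(105,120,60),(125,255,255),20,(195,140,310,185))
C=np.array([.6619,.0795]);ex=np.array([.9946,-.1038]);ey=np.array([.1038,.9946])
loc=lambda p:np.array([(p[:2]-C)@ex,(p[:2]-C)@ey]).round(4)
for c,s in b:
    print("slot",c,s,loc(plane("top",c,.0245)), end=" ")
    ys,xs=np.nonzero(m[s[1]:s[1]+s[3],s[0]:s[0]+s[2]])
    q=cv2.boxPoints(cv2.minAreaRect(np.c_[xs+s[0],ys+s[1]].astype(np.float32)))
    print([loc(plane("top",p,.0245)).tolist() for p in q])
for n,t,f in(("A",(159.25,238.5),(165.5,237.5)),("B",(199,239.5),(202.5,239.5))):
    print(n,plane("top",t,.066),plane("top",f,.005))
print("pink top",plane("top",(120+248/4,115+382/4),.066))
print("side A,B top",plane("side",(236.5,168.5),.066),plane("side",(237,193.5),.066))
for n,roi in(("side",(296,175,316,205)),("top",(180,150,202,172))):
    b,_=blobs(I[n],(0,0,0),(179,255,55),10,roi); print("handle",n,b)
h=plane("top",(188,163),.06);print(h,loc(h)); h=plane("side",(306,183.5),.06);print(h,loc(h))
for u in((206,168),(229,171),):print("bar",loc(plane("top",u,.003)))
for u in((305,221.6),(306,260)):print("bar side",loc(plane("side",u,.003)))
a=plane("top",(308,220),.113);b=plane("top",(323.75,217),.113);print("lamp loop",a,b,(a+b)/2,np.linalg.norm(a-b))
b,m=blobs(I["top"],(60,70,20),(95,255,140),100,(285,190,345,245));print("lamp",b)
p=cv2.minEnclosingCircle(cv2.findNonZero(m));print(p,plane("top",p[0],.0),plane("top",p[0],.02))
b,m=blobs(I["top"],(0,100,70),(8,255,255),3,(400,195,430,235));print("hookred",b)
m2=blobs(I["top"],(172,100,70),(179,255,255),3,(400,195,430,235))[0];print(m2)
E
```

```text
slot [217.3 156.6] [213, 149, 10, 16, 128] [-0.0187  0.099 ] [[-0.0397, 0.1099], [0.0018, 0.1104], [0.0019, 0.0877], [-0.0396, 0.0872]]
slot [241.3 159.9] [237, 153, 10, 15, 127] [-0.0192  0.0328] [[-0.0397, 0.0439], [0.0011, 0.0443], [0.0013, 0.0216], [-0.0395, 0.0213]]
slot [265.3 163. ] [261, 156, 10, 16, 129] [-0.0191 -0.0332] [[-0.04, -0.0217], [0.0012, -0.0214], [0.0013, -0.0445], [-0.0398, -0.0448]]
slot [289.2 166.2] [285, 159, 10, 16, 128] [-0.0193 -0.0991] [[-0.0404, -0.0883], [0.0011, -0.087], [0.0018, -0.1098], [-0.0397, -0.1111]]
A [0.4281287  0.31914849 0.066     ] [0.42879913 0.31845615 0.005     ]
B [0.42814941 0.2149772  0.066     ] [0.42587848 0.21648995 0.005     ]
pink top [0.50306396 0.26199753 0.066     ]
side A,B top [0.43204758 0.3201174  0.066     ] [0.43215779 0.21687842 0.066     ]
handle side [(array([305.6, 189.7]), [303, 182, 6, 16, 72])]
handle top [(array([189.8, 164.8]), [187, 163, 6, 5, 22])]
[0.62947452 0.25164458 0.06      ] [-0.0501  0.1678]
[0.63024571 0.25103742 0.06      ] [-0.0493  0.1673]
bar [-0.0516  0.1292]
bar [-0.0516  0.0649]
bar side [-0.0498  0.0717]
bar side [-0.0486 -0.0619]
lamp loop [ 0.48621708 -0.06726227  0.113     ] [ 0.49481967 -0.10696413  0.113     ] [ 0.49051838 -0.0871132   0.113     ] 0.040623175907634784
lamp [(array([312.6, 226.7]), [297, 219, 32, 16, 345])]
((313.0671691894531, 219.5373077392578), 16.133712768554688) [ 0.4886649  -0.08730161  0.        ] [ 0.48849639 -0.08601985  0.02      ]
hookred [(array([415.5, 215.1]), [412, 214, 8, 3, 22]), (array([417.8, 225.6]), [416, 224, 5, 4, 13])]
[]
```

```bash
python3 -c "
from h import *
go([.6286,.2519,.15],3.038);go([.6286,.2519,.05],3.038)"
```

```text
go [0.6286, 0.2519, 0.15] [-511.7 -181.    97.8] [-9.000e-02 -1.000e-02 -1.313e+01]
go [0.6286, 0.2519, 0.05] [-511.7 -180.9  197.8] [-9.000e-02 -1.000e-02 -1.313e+01]
```

{"fn": "jog_arm", "kwargs": {"motion": [{"fingers": 60, "x": -170, "y": -60, "z": 0, "rz": -8}, {"fingers": 60, "x": -170, "y": -60, "z": 0, "rz": -13.1}, {"fingers": 60, "x": -170, "y": -60, "z": 0, "rz": -13.1}, {"fingers": 60, "x": -512, "y": -181, "z": 98, "rz": -13.1}, {"fingers": 60, "x": -512, "y": -181, "z": 98, "rz": -13.1}, {"fingers": 60, "x": -512, "y": -181, "z": 98, "rz": -13.1}, {"fingers": 60, "x": -512, "y": -181, "z": 98, "rz": -13.1}, {"fingers": 60, "x": -512, "y": -181, "z": 98, "rz": -13.1}, {"fingers": 60, "x": -512, "y": -181, "z": 98, "rz": -13.1}, {"fingers": 60, "x": -512, "y": -181, "z": 98, "rz": -13.1}, {"fingers": 60, "x": -512, "y": -181, "z": 98, "rz": -13.1}, {"fingers": 60, "x": -512, "y": -181, "z": 98, "rz": -13.1}, {"fingers": 60, "x": -512, "y": -181, "z": 98, "rz": -13.1}, {"fingers": 60, "x": -512, "y": -181, "z": 98, "rz": -13.1}, {"fingers": 60, "x": -512, "y": -181, "z": 98, "rz": -13.1}]}}

```text
schema error: expected keys fingers, x, y, z, rx, ry, rz
```

```bash
python3 -c "
from h import *
go([.6286,.2519,.05],3.038)
ey=np.array([.1038,.9946,0]);go(np.array([.6286,.2519,.05])+.034*ey,3.038)"
```

```text
go [0.6286, 0.2519, 0.05] [-511.7 -180.9  197.8] [-9.000e-02 -1.000e-02 -1.313e+01]
go [0.6321292 0.2857164 0.05     ] [-504.  -147.8  197.8] [-9.000e-02 -1.000e-02 -1.313e+01]
```

All keys are needed in each row.

{"fn": "jog_arm", "kwargs": {"motion": [{"fingers": 60, "x": -170, "y": -60, "z": 0, "rx": 0, "ry": 0, "rz": -8}, {"fingers": 60, "x": -170, "y": -60, "z": 0, "rx": 0, "ry": 0, "rz": -13.1}, {"fingers": 60, "x": -170, "y": -60, "z": 0, "rx": 0, "ry": 0, "rz": -13.1}, {"fingers": 60, "x": -512, "y": -181, "z": 98, "rx": 0, "ry": 0, "rz": -13.1}, {"fingers": 60, "x": -512, "y": -181, "z": 98, "rx": 0, "ry": 0, "rz": -13.1}, {"fingers": 60, "x": -512, "y": -181, "z": 98, "rx": 0, "ry": 0, "rz": -13.1}, {"fingers": 60, "x": -512, "y": -181, "z": 98, "rx": 0, "ry": 0, "rz": -13.1}, {"fingers": 60, "x": -512, "y": -181, "z": 98, "rx": 0, "ry": 0, "rz": -13.1}, {"fingers": 60, "x": -512, "y": -181, "z": 98, "rx": 0, "ry": 0, "rz": -13.1}, {"fingers": 60, "x": -512, "y": -181, "z": 98, "rx": 0, "ry": 0, "rz": -13.1}, {"fingers": 60, "x": -512, "y": -181, "z": 98, "rx": 0, "ry": 0, "rz": -13.1}, {"fingers": 60, "x": -512, "y": -181, "z": 98, "rx": 0, "ry": 0, "rz": -13.1}, {"fingers": 60, "x": -512, "y": -181, "z": 98, "rx": 0, "ry": 0, "rz": -13.1}, {"fingers": 60, "x": -512, "y": -181, "z": 98, "rx": 0, "ry": 0, "rz": -13.1}]}}

```text
clock: 1.5
tcp_pos: [0.6278, 0.2531, 0.1496]
orientation: [-3.141, -0.002, 3.039]
contact_force: [-0.2, -0.4, 0.2]
width: 0.0511
```

```bash
python3 -c "
from h import *
go([.6286,.2519,.05],3.038)
ey=np.array([.1038,.9946,0]);go(np.array([.6286,.2519,.05])+.034*ey,3.038)"
```

```text
go [0.6286, 0.2519, 0.05] [-1.1 -1.  99.6] [-0.04 -0.1   0.04]
go [0.6321292 0.2857164 0.05     ] [-1.1 33.  99.6] [-0.04 -0.1   0.04]
```

{"fn": "jog_arm", "kwargs": {"motion": [{"fingers": 60, "x": -1, "y": -1, "z": 40, "rx": 0, "ry": 0, "rz": 0}, {"fingers": 60, "x": -1, "y": -1, "z": 75, "rx": 0, "ry": 0, "rz": 0}, {"fingers": 60, "x": -1, "y": -1, "z": 95, "rx": 0, "ry": 0, "rz": 0}, {"fingers": 60, "x": -1, "y": -1, "z": 100, "rx": 0, "ry": 0, "rz": 0}, {"fingers": 10, "x": -1, "y": -1, "z": 100, "rx": 0, "ry": 0, "rz": 0}, {"fingers": 5, "x": -1, "y": -1, "z": 100, "rx": 0, "ry": 0, "rz": 0}, {"fingers": 5, "x": -1, "y": -1, "z": 100, "rx": 0, "ry": 0, "rz": 0}, {"fingers": 5, "x": -1, "y": -1, "z": 100, "rx": 0, "ry": 0, "rz": 0}, {"fingers": 5, "x": -1, "y": -1, "z": 100, "rx": 0, "ry": 0, "rz": 0}, {"fingers": 5, "x": -1, "y": 7, "z": 100, "rx": 0, "ry": 0, "rz": 0}, {"fingers": 5, "x": -1, "y": 14, "z": 100, "rx": 0, "ry": 0, "rz": 0}, {"fingers": 5, "x": -1, "y": 21, "z": 100, "rx": 0, "ry": 0, "rz": 0}, {"fingers": 5, "x": -1, "y": 28, "z": 100, "rx": 0, "ry": 0, "rz": 0}, {"fingers": 5, "x": -1, "y": 32, "z": 100, "rx": 0, "ry": 0, "rz": 0}, {"fingers": 5, "x": -1, "y": 33, "z": 100, "rx": 0, "ry": 0, "rz": 0}, {"fingers": 5, "x": -1, "y": 33, "z": 100, "rx": 0, "ry": 0, "rz": 0}, {"fingers": 5, "x": -1, "y": 33, "z": 100, "rx": 0, "ry": 0, "rz": 0}]}}

```text
clock: 3.2
tcp_pos: [0.6325, 0.2852, 0.0517]
orientation: [-3.141, -0.0, 3.038]
contact_force: [-3.2, -2.6, 9.2]
width: 0.0138
```

{"fn": "jog_arm", "kwargs": {"motion": [{"fingers": 5, "x": 0, "y": 2, "z": 0, "rx": 0, "ry": 0, "rz": 0}, {"fingers": 5, "x": 0, "y": 2, "z": 0, "rx": 0, "ry": 0, "rz": 0}, {"fingers": 60, "x": 0, "y": 0, "z": 0, "rx": 0, "ry": 0, "rz": 0}, {"fingers": 60, "x": 0, "y": 0, "z": 0, "rx": 0, "ry": 0, "rz": 0}, {"fingers": 60, "x": 0, "y": 0, "z": 0, "rx": 0, "ry": 0, "rz": 0}, {"fingers": 60, "x": 0, "y": 0, "z": 0, "rx": 0, "ry": 0, "rz": 0}, {"fingers": 60, "x": 0, "y": 0, "z": -50, "rx": 0, "ry": 0, "rz": 0}, {"fingers": 60, "x": 0, "y": 0, "z": -90, "rx": 0, "ry": 0, "rz": 0}, {"fingers": 60, "x": 0, "y": 0, "z": -90, "rx": 0, "ry": 0, "rz": 0}, {"fingers": 60, "x": 120, "y": 40, "z": -90, "rx": 0, "ry": 0, "rz": 0}, {"fingers": 60, "x": 120, "y": 40, "z": -90, "rx": 0, "ry": 0, "rz": 0}, {"fingers": 60, "x": 120, "y": 40, "z": -90, "rx": 0, "ry": 0, "rz": 0}, {"fingers": 60, "x": 120, "y": 40, "z": -90, "rx": 0, "ry": 0, "rz": 0}]}}

```text
clock: 4.5
tcp_pos: [0.5126, 0.3412, 0.142]
orientation: [3.141, -0.002, 3.045]
contact_force: [0.1, 1.1, -0.2]
width: 0.0514
```

```bash
cat > look.py <<'E'
from h import *
import sys
k=sys.argv[1]
I={n:env.grab_frame(n) for n in("side","top")}
for n in I: cv2.imwrite(f"pics/{n}{k}.png",I[n][:,:,::-1])
a=cv2.resize(I["side"][150:300,180:360],(540,450),interpolation=cv2.INTER_CUBIC)
b=cv2.resize(I["top"][125:255,120:320],(600,390),interpolation=cv2.INTER_CUBIC) if 0 else cv2.resize(I["top"][125:255,120:320],(260,169))
for n,z in(("side",.066),("top",.066)):
    print(n,"brass",[(c.tolist(),s) for c,s in blobs(I[n],(8,110,60),(22,255,255),20,(140,150,300,290))[0]])
s=env.get_state();print(s["clock"],s["tcp_pos"].round(4),s["contact_force"].round(1),s["width"])
E
python3 look.py 1; python3 - <<'E'
import cv2,numpy as np
a=cv2.imread('pics/side1.png')[150:300,180:360];b=cv2.imread('pics/top1.png')[125:255,140:310]
o=np.zeros((600,800,3),np.uint8)
o[:375,:450]=cv2.resize(a,(450,375),interpolation=2);o[300:,450:]=cv2.resize(b,(350,300),interpolation=2)
cv2.imwrite('pics/z2.png',o)
E
```

```text
side brass [([237.0, 175.9], [233, 167, 8, 18, 113]), ([237.4, 202.2], [234, 193, 8, 18, 118])]
top brass [([161.7, 238.0], [155, 234, 13, 9, 63]), ([202.1, 238.5], [197, 236, 9, 8, 35])]
4.6 [0.5171 0.338  0.1418] [ 0.8 -0.5 -0.3] 0.05089232924387503
```

View pics/z2.png

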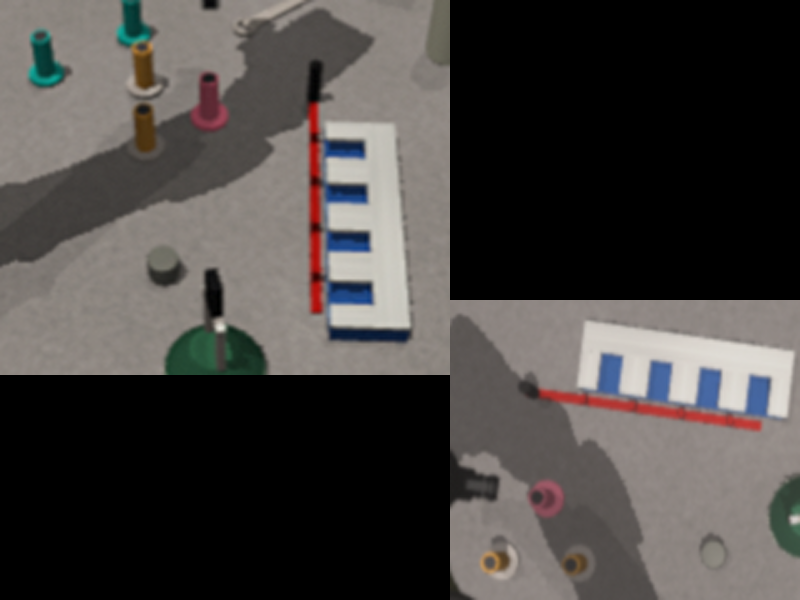

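The gate bar has moved left, with its posts between the mouths, and the handle is at side (305,175): open. Next is bush B.

```bash
python3 -c "
from h import *
go([.4285,.2165,.12],3.038);go([.4285,.2165,.05],3.038);go([.4285,.2165,.13]);go([.566,.0564,.13]);
print(plane('top',(202.1-2.5,239.5),.066),plane('side',(237,194.5),.066))"
```

```text
go [0.4285, 0.2165, 0.12] [  75.8 -129.8   21.9] [-0.04  0.04  0.09]
go [0.4285, 0.2165, 0.05] [  75.9 -129.8   91.9] [-0.04  0.04  0.09]
go [0.4285, 0.2165, 0.13] [  75.8 -129.8   11.9] None
go [0.566, 0.0564, 0.13] [ -77.3 -275.1   12.1] None
[0.42818911 0.21340569 0.066     ] [0.43210489 0.2129807  0.066     ]
```

{"fn": "jog_arm", "kwargs": {"motion": [{"fingers": 60, "x": 76, "y": -131, "z": 10, "rx": 0, "ry": 0, "rz": 0}, {"fingers": 60, "x": 76, "y": -131, "z": 10, "rx": 0, "ry": 0, "rz": 0}, {"fingers": 60, "x": 76, "y": -131, "z": 10, "rx": 0, "ry": 0, "rz": 0}, {"fingers": 60, "x": 76, "y": -131, "z": 10, "rx": 0, "ry": 0, "rz": 0}, {"fingers": 60, "x": 76, "y": -131, "z": 10, "rx": 0, "ry": 0, "rz": 0}, {"fingers": 60, "x": 76, "y": -131, "z": 10, "rx": 0, "ry": 0, "rz": 0}, {"fingers": 60, "x": 76, "y": -131, "z": 40, "rx": 0, "ry": 0, "rz": 0}, {"fingers": 60, "x": 76, "y": -131, "z": 70, "rx": 0, "ry": 0, "rz": 0}, {"fingers": 60, "x": 76, "y": -131, "z": 90, "rx": 0, "ry": 0, "rz": 0}, {"fingers": 60, "x": 76, "y": -131, "z": 92, "rx": 0, "ry": 0, "rz": 0}, {"fingers": 60, "x": 76, "y": -131, "z": 92, "rx": 0, "ry": 0, "rz": 0}, {"fingers": 10, "x": 76, "y": -131, "z": 92, "rx": 0, "ry": 0, "rz": 0}, {"fingers": 10, "x": 76, "y": -131, "z": 92, "rx": 0, "ry": 0, "rz": 0}, {"fingers": 10, "x": 76, "y": -131, "z": 92, "rx": 0, "ry": 0, "rz": 0}, {"fingers": 10, "x": 76, "y": -131, "z": 92, "rx": 0, "ry": 0, "rz": 0}, {"fingers": 10, "x": 76, "y": -131, "z": 92, "rx": 0, "ry": 0, "rz": 0}, {"fingers": 10, "x": 76, "y": -131, "z": 92, "rx": 0, "ry": 0, "rz": 0}]}}

```text
clock: 6.3
tcp_pos: [0.4291, 0.2159, 0.0509]
orientation: [3.141, 0.003, 3.04]
contact_force: [0.0, -0.1, 7.5]
width: 0.0226
```

```bash
python3 -c "
from h import *
s=env.get_state();print(s)
z=s['tcp_pos'][2]
go([.566,.0564,z+.08],3.038);go([.566,.0564,z+.009],3.038);go([.6505,.0475,z+.009],3.038)"
```

```text
{'clock': 6.3, 'q': array([-0.38781448,  0.5620099 , -0.19020793,  2.11285897,  0.22130602,
        0.48225363,  0.72306668]), 'joint_velocities': array([ 0.00016147, -0.00089717, -0.00033764, -0.00084932,  0.00165519,
       -0.00126319, -0.00176605]), 'tau': array([ 2.44758781e-01, -4.99343705e+01, -9.46630016e-01, -1.11263707e+01,
        3.21672542e-02,  9.54788947e-02, -4.52460044e-04]), 'tcp_pos': array([0.42910543, 0.2158831 , 0.05088862]), 'orientation': array([3.14079474e+00, 2.79098549e-03, 3.03965553e+00]), 'contact_force': array([ 0.03512725, -0.14045535,  7.48769605]), 'ft_torque': array([-0.02717611, -0.0463983 ,  0.01119589]), 'width': 0.022586365500176335}
go [0.566, 0.0564, np.float64(0.13088862151038722)] [-152.6 -144.7  -79.7] [0.05 0.16 0.09]
go [0.566, 0.0564, np.float64(0.059888621510387215)] [-152.4 -144.7   -8.7] [0.05 0.16 0.09]
go [0.6505, 0.0475, np.float64(0.059888621510387215)] [-237.4 -145.    -8.5] [0.05 0.16 0.09]
```

{"fn": "jog_arm", "kwargs": {"motion": [{"fingers": 10, "x": 0, "y": 0, "z": -30, "rx": 0, "ry": 0, "rz": 0}, {"fingers": 10, "x": 0, "y": 0, "z": -80, "rx": 0, "ry": 0, "rz": 0}, {"fingers": 10, "x": 0, "y": 0, "z": -80, "rx": 0, "ry": 0, "rz": 0}, {"fingers": 10, "x": -25, "y": -25, "z": -80, "rx": 0, "ry": 0, "rz": 0}, {"fingers": 10, "x": -60, "y": -60, "z": -80, "rx": 0, "ry": 0, "rz": 0}, {"fingers": 10, "x": -95, "y": -90, "z": -80, "rx": 0, "ry": 0, "rz": 0}, {"fingers": 10, "x": -130, "y": -123, "z": -80, "rx": 0, "ry": 0, "rz": 0}, {"fingers": 10, "x": -150, "y": -142, "z": -80, "rx": 0, "ry": 0, "rz": 0}, {"fingers": 10, "x": -152, "y": -145, "z": -80, "rx": 0, "ry": 0, "rz": 0}, {"fingers": 10, "x": -152, "y": -145, "z": -60, "rx": 0, "ry": 0, "rz": 0}, {"fingers": 10, "x": -152, "y": -145, "z": -35, "rx": 0, "ry": 0, "rz": 0}, {"fingers": 10, "x": -152, "y": -145, "z": -15, "rx": 0, "ry": 0, "rz": 0}, {"fingers": 10, "x": -152, "y": -145, "z": -9, "rx": 0, "ry": 0, "rz": 0}, {"fingers": 10, "x": -152, "y": -145, "z": -9, "rx": 0, "ry": 0, "rz": 0}, {"fingers": 10, "x": -152, "y": -145, "z": -9, "rx": 0, "ry": 0, "rz": 0}]}}

```text
clock: 7.8
tcp_pos: [0.5658, 0.0566, 0.0609]
orientation: [3.14, 0.004, 3.04]
contact_force: [-0.1, 0.0, -0.5]
width: 0.0222
```

```bash
python3 look.py 2; python3 - <<'E'
from h import *
go([.6505,.0475,.0605],3.038);go([.639,.0487,.0605],3.038)
a=cv2.imread('pics/side2.png')[150:300,180:360];b=cv2.imread('pics/top2.png')[125:255,140:310]
o=np.zeros((600,800,3),np.uint8)
o[:375,:450]=cv2.resize(a,(450,375),interpolation=2);o[300:,450:]=cv2.resize(b,(350,300),interpolation=2)
cv2.imwrite('pics/z3.png',o)
E
```

```text
side brass [([236.9, 176.0], [233, 167, 8, 18, 110]), ([290.2, 248.2], [287, 246, 8, 5, 28])]
top brass [([161.9, 238.1], [155, 235, 13, 8, 54])]
7.9 [0.5661 0.0565 0.0613] [ 0.8 -0.9 -0.8] 0.022855534169352983
go [0.6505, 0.0475, 0.0605] [-84.8  -0.3   1.2] [0.07 0.26 0.1 ]
go [0.639, 0.0487, 0.0605] [-73.3  -0.3   1.1] [0.07 0.26 0.1 ]
```

View pics/z3.png

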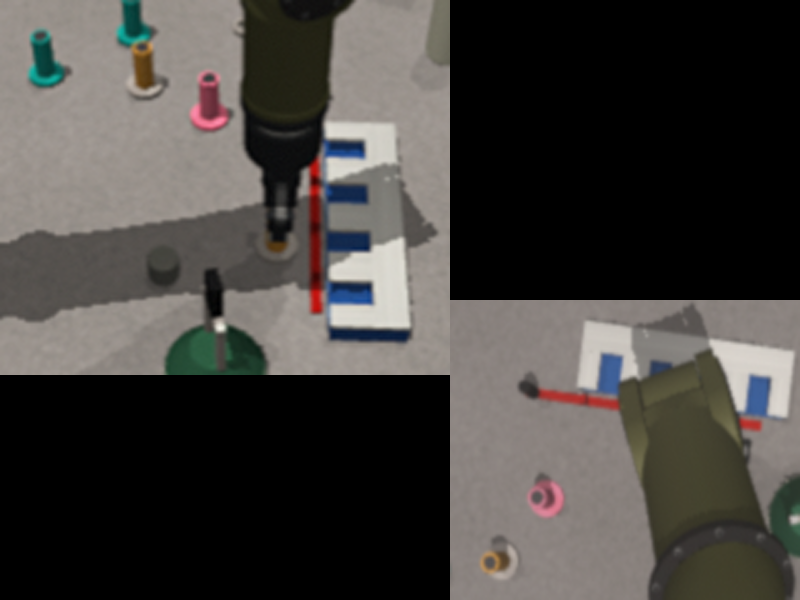

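Bush B is held upright in front of slot 1, with its flange at side pixel (291,248). I'm sliding it in now.

{"fn": "jog_arm", "kwargs": {"motion": [{"fingers": 10, "x": -15, "y": 0, "z": 2, "rx": 0, "ry": 0, "rz": 0}, {"fingers": 10, "x": -30, "y": 0, "z": 2, "rx": 0, "ry": 0, "rz": 0}, {"fingers": 10, "x": -42, "y": 0, "z": 2, "rx": 0, "ry": 0, "rz": 0}, {"fingers": 10, "x": -50, "y": 0, "z": 2, "rx": 0, "ry": 0, "rz": 0}, {"fingers": 10, "x": -58, "y": 0, "z": 2, "rx": 0, "ry": 0, "rz": 0}, {"fingers": 10, "x": -66, "y": 0, "z": 2, "rx": 0, "ry": 0, "rz": 0}, {"fingers": 10, "x": -73, "y": 0, "z": 2, "rx": 0, "ry": 0, "rz": 0}, {"fingers": 10, "x": -78, "y": 0, "z": 2, "rx": 0, "ry": 0, "rz": 0}, {"fingers": 10, "x": -80, "y": 0, "z": 2, "rx": 0, "ry": 0, "rz": 0}, {"fingers": 10, "x": -80, "y": 0, "z": 2, "rx": 0, "ry": 0, "rz": 0}]}}

```text
clock: 8.9
tcp_pos: [0.6458, 0.0483, 0.0595]
orientation: [3.14, 0.004, 3.04]
contact_force: [0.0, 1.9, -0.6]
width: 0.0231
```

{"fn": "jog_arm", "kwargs": {"motion": [{"fingers": 10, "x": -2, "y": 0, "z": 0, "rx": 0, "ry": 0, "rz": 0}, {"fingers": 10, "x": -4, "y": 0, "z": 0, "rx": 0, "ry": 0, "rz": 0}, {"fingers": 10, "x": -5, "y": 0, "z": 0, "rx": 0, "ry": 0, "rz": 0}, {"fingers": 10, "x": -5, "y": 0, "z": 0, "rx": 0, "ry": 0, "rz": 0}, {"fingers": 10, "x": -5, "y": 0, "z": 0, "rx": 0, "ry": 0, "rz": 0}]}}

```text
clock: 9.4
tcp_pos: [0.6507, 0.0478, 0.0596]
orientation: [3.14, 0.004, 3.04]
contact_force: [-0.2, -0.3, -1.5]
width: 0.0224
```

{"fn": "jog_arm", "kwargs": {"motion": [{"fingers": 10, "x": 0, "y": 0, "z": 3, "rx": 0, "ry": 0, "rz": 0}, {"fingers": 10, "x": 0, "y": 0, "z": 4.5, "rx": 0, "ry": 0, "rz": 0}, {"fingers": 10, "x": 0, "y": 0, "z": 4.5, "rx": 0, "ry": 0, "rz": 0}, {"fingers": 45, "x": 0, "y": 0, "z": 4.5, "rx": 0, "ry": 0, "rz": 0}, {"fingers": 45, "x": 0, "y": 0, "z": 4.5, "rx": 0, "ry": 0, "rz": 0}, {"fingers": 45, "x": 0, "y": 0, "z": 4.5, "rx": 0, "ry": 0, "rz": 0}, {"fingers": 45, "x": 0, "y": 0, "z": 4.5, "rx": 0, "ry": 0, "rz": 0}, {"fingers": 45, "x": 0, "y": 0, "z": -20, "rx": 0, "ry": 0, "rz": 0}, {"fingers": 45, "x": 0, "y": 0, "z": -50, "rx": 0, "ry": 0, "rz": 0}, {"fingers": 45, "x": 0, "y": 0, "z": -80, "rx": 0, "ry": 0, "rz": 0}, {"fingers": 45, "x": 0, "y": 0, "z": -80, "rx": 0, "ry": 0, "rz": 0}, {"fingers": 60, "x": 100, "y": 130, "z": -80, "rx": 0, "ry": 0, "rz": 0}, {"fingers": 60, "x": 100, "y": 130, "z": -80, "rx": 0, "ry": 0, "rz": 0}, {"fingers": 60, "x": 100, "y": 130, "z": -80, "rx": 0, "ry": 0, "rz": 0}, {"fingers": 60, "x": 100, "y": 130, "z": -80, "rx": 0, "ry": 0, "rz": 0}, {"fingers": 60, "x": 140, "y": 200, "z": -80, "rx": 0, "ry": 0, "rz": 0}, {"fingers": 60, "x": 140, "y": 200, "z": -80, "rx": 0, "ry": 0, "rz": 0}, {"fingers": 60, "x": 140, "y": 200, "z": -80, "rx": 0, "ry": 0, "rz": 0}]}}

```text
clock: 11.2
tcp_pos: [0.5284, 0.2668, 0.139]
orientation: [3.137, 0.002, 3.048]
contact_force: [-0.3, -0.4, -0.1]
width: 0.0508
```

```bash
python3 look.py 3; python3 - <<'E'
from h import *
go([.4295,.3195,.13],3.038);go([.4295,.3195,.05],3.038)
a=cv2.imread('pics/side3.png')[150:300,180:360];b=cv2.imread('pics/top3.png')[125:255,140:310]
o=np.zeros((600,800,3),np.uint8)
o[:375,:450]=cv2.resize(a,(450,375),interpolation=2);o[300:,450:]=cv2.resize(b,(350,300),interpolation=2)
cv2.imwrite('pics/z4.png',o)
E
```

```text
side brass [([236.9, 176.0], [233, 167, 8, 18, 111])]
top brass [([265.9, 160.1], [262, 157, 8, 6, 24])]
11.3 [0.531  0.2613 0.1388] [ 0.6  0.2 -0.3] 0.05102366876223857
go [0.4295, 0.3195, 0.13] [106.9  47.8   8.4] [0.04 0.23 0.21]
go [0.4295, 0.3195, 0.05] [107.2  47.7  88.4] [0.04 0.23 0.21]
```

View pics/z4.png

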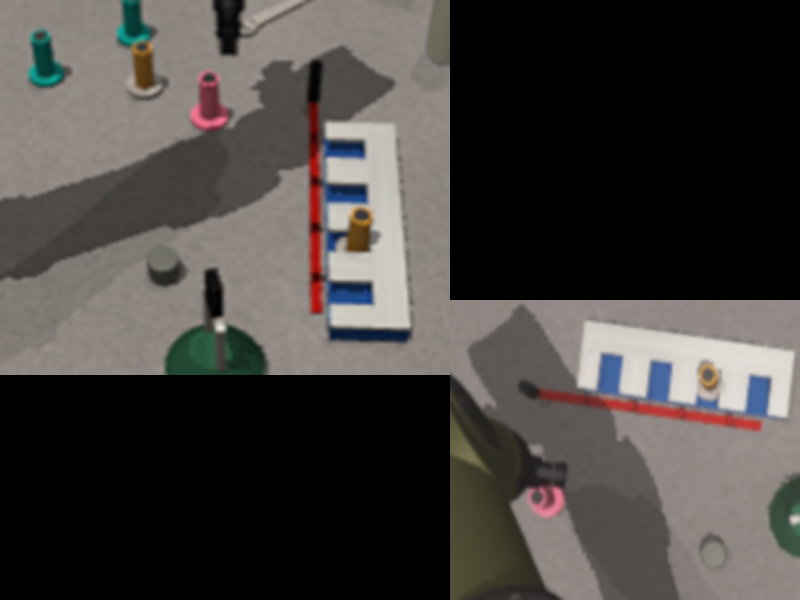

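```bash
python3 - <<'E'
from h import *
C=np.array([.6619,.0795]);ex=np.array([.9946,-.1038]);ey=np.array([.1038,.9946])
for p in (plane("top",(265.3,157.9),.07),plane("side",(324.4,236),.07),tri((324.4,236),(265.3,157.9))[0]):
    print(p,(p[:2]-C)@ex+.008,(p[:2]-C)@ey+.033)
E
```

```text
[0.64708361 0.04682751 0.07      ] -0.0033449821102098844 -0.0010339967093237132
[0.65313966 0.04721072 0.07      ] 0.0026385972624312993 -2.4238595224816695e-05
[0.6499576  0.04653488 0.0707955 ] -0.00045612782054450275 -0.001026726991686648
```

{"fn": "jog_arm", "kwargs": {"motion": [{"fingers": 60, "x": 107, "y": 48, "z": 5, "rx": 0, "ry": 0, "rz": 0}, {"fingers": 60, "x": 107, "y": 48, "z": 5, "rx": 0, "ry": 0, "rz": 0}, {"fingers": 60, "x": 107, "y": 48, "z": 5, "rx": 0, "ry": 0, "rz": 0}, {"fingers": 60, "x": 107, "y": 48, "z": 5, "rx": 0, "ry": 0, "rz": 0}, {"fingers": 60, "x": 107, "y": 48, "z": 5, "rx": 0, "ry": 0, "rz": 0}, {"fingers": 60, "x": 107, "y": 48, "z": 35, "rx": 0, "ry": 0, "rz": 0}, {"fingers": 60, "x": 107, "y": 48, "z": 65, "rx": 0, "ry": 0, "rz": 0}, {"fingers": 60, "x": 107, "y": 48, "z": 85, "rx": 0, "ry": 0, "rz": 0}, {"fingers": 60, "x": 107, "y": 48, "z": 88, "rx": 0, "ry": 0, "rz": 0}, {"fingers": 60, "x": 107, "y": 48, "z": 88, "rx": 0, "ry": 0, "rz": 0}, {"fingers": 10, "x": 107, "y": 48, "z": 88, "rx": 0, "ry": 0, "rz": 0}, {"fingers": 10, "x": 107, "y": 48, "z": 88, "rx": 0, "ry": 0, "rz": 0}, {"fingers": 10, "x": 107, "y": 48, "z": 88, "rx": 0, "ry": 0, "rz": 0}, {"fingers": 10, "x": 107, "y": 48, "z": 88, "rx": 0, "ry": 0, "rz": 0}, {"fingers": 10, "x": 107, "y": 48, "z": 88, "rx": 0, "ry": 0, "rz": 0}, {"fingers": 10, "x": 107, "y": 48, "z": 88, "rx": 0, "ry": 0, "rz": 0}]}}

```text
clock: 12.9
tcp_pos: [0.4308, 0.3201, 0.0517]
orientation: [3.14, 0.006, 3.041]
contact_force: [0.8, -0.4, 6.1]
width: 0.0227
```

```bash
python3 -c "
from h import *
z=env.get_state()['tcp_pos'][2]
go([.5797,.1877,z+.08],3.038);go([.5797,.1877,z+.009],3.038);go([.6642,.1788,z+.009],3.038)"
```

```text
go [0.5797, 0.1877, np.float64(0.131669603003101)] [-161.9 -116.7  -79.2] [0.12 0.36 0.2 ]
go [0.5797, 0.1877, np.float64(0.060669603003101)] [-161.5 -116.9   -8.2] [0.12 0.36 0.2 ]
go [0.6642, 0.1788, np.float64(0.060669603003101)] [-246.5 -117.3   -7.7] [0.12 0.36 0.2 ]
```

{"fn": "jog_arm", "kwargs": {"motion": [{"fingers": 10, "x": 0, "y": 0, "z": -30, "rx": 0, "ry": 0.3, "rz": 0.2}, {"fingers": 10, "x": 0, "y": 0, "z": -75, "rx": 0, "ry": 0.3, "rz": 0.2}, {"fingers": 10, "x": 0, "y": 0, "z": -100, "rx": 0, "ry": 0.3, "rz": 0.2}, {"fingers": 10, "x": 0, "y": 0, "z": -100, "rx": 0, "ry": 0.3, "rz": 0.2}, {"fingers": 10, "x": -30, "y": -20, "z": -100, "rx": 0, "ry": 0.3, "rz": 0.2}, {"fingers": 10, "x": -65, "y": -45, "z": -100, "rx": 0, "ry": 0.3, "rz": 0.2}, {"fingers": 10, "x": -100, "y": -70, "z": -100, "rx": 0, "ry": 0.3, "rz": 0.2}, {"fingers": 10, "x": -135, "y": -97, "z": -100, "rx": 0, "ry": 0.3, "rz": 0.2}, {"fingers": 10, "x": -158, "y": -115, "z": -100, "rx": 0, "ry": 0.3, "rz": 0.2}, {"fingers": 10, "x": -162, "y": -117, "z": -100, "rx": 0, "ry": 0.3, "rz": 0.2}, {"fingers": 10, "x": -162, "y": -117, "z": -70, "rx": 0, "ry": 0.3, "rz": 0.2}, {"fingers": 10, "x": -162, "y": -117, "z": -40, "rx": 0, "ry": 0.3, "rz": 0.2}, {"fingers": 10, "x": -162, "y": -117, "z": -15, "rx": 0, "ry": 0.3, "rz": 0.2}, {"fingers": 10, "x": -162, "y": -117, "z": -8, "rx": 0, "ry": 0.3, "rz": 0.2}, {"fingers": 10, "x": -162, "y": -117, "z": -8, "rx": 0, "ry": 0.3, "rz": 0.2}, {"fingers": 10, "x": -162, "y": -117, "z": -8, "rx": 0, "ry": 0.3, "rz": 0.2}]}}

```text
clock: 14.5
tcp_pos: [0.5805, 0.1881, 0.0613]
orientation: [3.139, 0.002, 3.038]
contact_force: [-0.7, 0.9, -0.7]
width: 0.0226
```

```bash
python3 look.py 4; python3 -c "
from h import *
go([.6642,.1788,.0605],3.038)"
```

```text
side brass [([290.3, 210.4], [287, 207, 8, 7, 36])]
top brass [([265.9, 160.1], [262, 157, 8, 6, 24])]
14.6 [0.5809 0.1881 0.0619] [-0.6  0.9 -1.1] 0.0225529169924224
go [0.6642, 0.1788, 0.0605] [-83.8  -0.6   1.6] [0.18 0.18 0.01]
```

{"fn": "jog_arm", "kwargs": {"motion": [{"fingers": 10, "x": -15, "y": -0.5, "z": 1.5, "rx": 0, "ry": 0, "rz": 0}, {"fingers": 10, "x": -30, "y": -0.5, "z": 1.5, "rx": 0, "ry": 0, "rz": 0}, {"fingers": 10, "x": -42, "y": -0.5, "z": 1.5, "rx": 0, "ry": 0, "rz": 0}, {"fingers": 10, "x": -50, "y": -0.5, "z": 1.5, "rx": 0, "ry": 0, "rz": 0}, {"fingers": 10, "x": -58, "y": -0.5, "z": 1.5, "rx": 0, "ry": 0, "rz": 0}, {"fingers": 10, "x": -66, "y": -0.5, "z": 1.5, "rx": 0, "ry": 0, "rz": 0}, {"fingers": 10, "x": -73, "y": -0.5, "z": 1.5, "rx": 0, "ry": 0, "rz": 0}, {"fingers": 10, "x": -78, "y": -0.5, "z": 1.5, "rx": 0, "ry": 0, "rz": 0}, {"fingers": 10, "x": -81, "y": -0.5, "z": 1.5, "rx": 0, "ry": 0, "rz": 0}, {"fingers": 10, "x": -83, "y": -0.5, "z": 1.5, "rx": 0, "ry": 0, "rz": 0}, {"fingers": 10, "x": -84, "y": -0.5, "z": 1.5, "rx": 0, "ry": 0, "rz": 0}, {"fingers": 10, "x": -84, "y": -0.5, "z": 1.5, "rx": 0, "ry": 0, "rz": 0}, {"fingers": 10, "x": -84, "y": -0.5, "z": 1.5, "rx": 0, "ry": 0, "rz": 0}]}}

```text
clock: 15.9
tcp_pos: [0.6642, 0.179, 0.0606]
orientation: [3.138, 0.003, 3.038]
contact_force: [0.5, -0.1, -0.6]
width: 0.0221
```

{"fn": "jog_arm", "kwargs": {"motion": [{"fingers": 10, "x": 0, "y": 0, "z": 3, "rx": 0, "ry": 0, "rz": 0}, {"fingers": 10, "x": 0, "y": 0, "z": 5, "rx": 0, "ry": 0, "rz": 0}, {"fingers": 10, "x": 0, "y": 0, "z": 5, "rx": 0, "ry": 0, "rz": 0}, {"fingers": 45, "x": 0, "y": 0, "z": 5, "rx": 0, "ry": 0, "rz": 0}, {"fingers": 45, "x": 0, "y": 0, "z": 5, "rx": 0, "ry": 0, "rz": 0}, {"fingers": 45, "x": 0, "y": 0, "z": 5, "rx": 0, "ry": 0, "rz": 0}, {"fingers": 45, "x": 0, "y": 0, "z": 5, "rx": 0, "ry": 0, "rz": 0}, {"fingers": 45, "x": 0, "y": 0, "z": -20, "rx": 0, "ry": 0, "rz": 0}, {"fingers": 45, "x": 0, "y": 0, "z": -50, "rx": 0, "ry": 0, "rz": 0}, {"fingers": 45, "x": 0, "y": 0, "z": -80, "rx": 0, "ry": 0, "rz": 0}, {"fingers": 45, "x": 0, "y": 0, "z": -80, "rx": 0, "ry": 0, "rz": 0}, {"fingers": 60, "x": 120, "y": 120, "z": -80, "rx": 0, "ry": 0, "rz": 0}, {"fingers": 60, "x": 120, "y": 120, "z": -80, "rx": 0, "ry": 0, "rz": 0}, {"fingers": 60, "x": 120, "y": 120, "z": -80, "rx": 0, "ry": 0, "rz": 0}, {"fingers": 60, "x": 120, "y": 120, "z": -80, "rx": 0, "ry": 0, "rz": 0}]}}

```text
clock: 17.4
tcp_pos: [0.5523, 0.316, 0.1404]
orientation: [3.136, 0.0, 3.045]
contact_force: [-0.1, 0.1, 0.3]
width: 0.0513
```

```bash
python3 look.py 5; python3 - <<'E'
from h import *
go([.632,.2847,.11],3.038);go([.632,.2847,.05],3.038)
a=cv2.imread('pics/side5.png')[150:300,180:360];b=cv2.imread('pics/top5.png')[125:255,140:310]
o=np.zeros((600,800,3),np.uint8)
o[:375,:450]=cv2.resize(a,(450,375),interpolation=2);o[300:,450:]=cv2.resize(b,(350,300),interpolation=2)
cv2.imwrite('pics/z5.png',o)
E
```

```text
side brass []
top brass [([217.8, 154.2], [213, 150, 9, 8, 36]), ([265.9, 160.1], [262, 157, 8, 6, 24])]
17.5 [0.5534 0.315  0.1404] [ 0.1 -0.5  0.1] 0.05099569431308922
go [0.632, 0.2847, 0.11] [-81.1 -22.8  30.4] [0.29 0.04 0.42]
go [0.632, 0.2847, 0.05] [-81.  -23.1  90.4] [0.29 0.04 0.42]
```

View pics/z5.png

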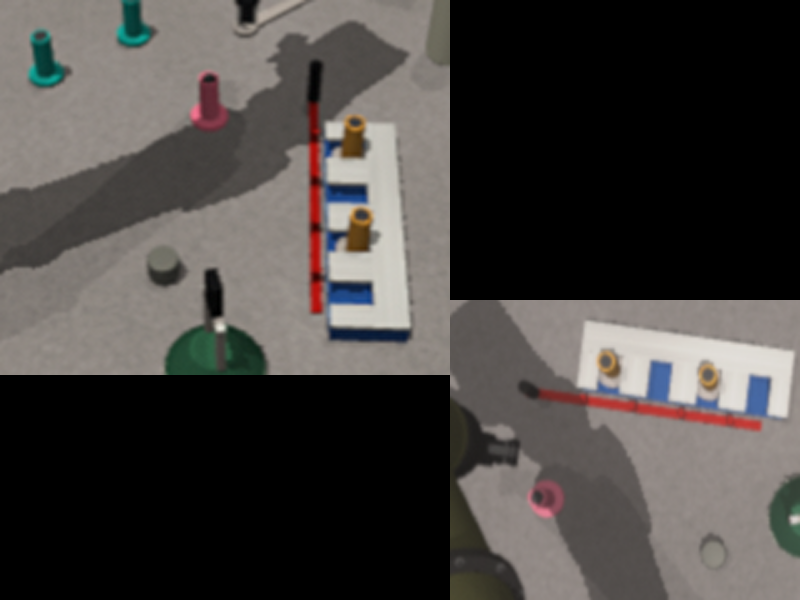

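Both bushes stand in slots 3 and 1, with tops at side (321,199) and (324,236). Next I grip the handle and shut the gate.

{"fn": "jog_arm", "kwargs": {"motion": [{"fingers": 60, "x": -81, "y": -23, "z": 20, "rx": 0, "ry": 0, "rz": 0.4}, {"fingers": 60, "x": -81, "y": -23, "z": 20, "rx": 0, "ry": 0, "rz": 0.4}, {"fingers": 60, "x": -81, "y": -23, "z": 30, "rx": 0, "ry": 0, "rz": 0.4}, {"fingers": 60, "x": -81, "y": -23, "z": 50, "rx": 0, "ry": 0, "rz": 0.4}, {"fingers": 60, "x": -81, "y": -23, "z": 75, "rx": 0, "ry": 0, "rz": 0.4}, {"fingers": 60, "x": -81, "y": -23, "z": 90, "rx": 0, "ry": 0, "rz": 0.4}, {"fingers": 60, "x": -81, "y": -23, "z": 90, "rx": 0, "ry": 0, "rz": 0.4}, {"fingers": 5, "x": -81, "y": -23, "z": 90, "rx": 0, "ry": 0, "rz": 0.4}, {"fingers": 5, "x": -81, "y": -23, "z": 90, "rx": 0, "ry": 0, "rz": 0.4}, {"fingers": 5, "x": -81, "y": -23, "z": 90, "rx": 0, "ry": 0, "rz": 0.4}, {"fingers": 5, "x": -81, "y": -23, "z": 90, "rx": 0, "ry": 0, "rz": 0.4}, {"fingers": 5, "x": -81, "y": -23, "z": 90, "rx": 0, "ry": 0, "rz": 0.4}, {"fingers": 5, "x": -81, "y": -31, "z": 90, "rx": 0, "ry": 0, "rz": 0.4}, {"fingers": 5, "x": -81, "y": -39, "z": 90, "rx": 0, "ry": 0, "rz": 0.4}, {"fingers": 5, "x": -81, "y": -47, "z": 90, "rx": 0, "ry": 0, "rz": 0.4}, {"fingers": 5, "x": -81, "y": -53, "z": 90, "rx": 0, "ry": 0, "rz": 0.4}, {"fingers": 5, "x": -81, "y": -56, "z": 90, "rx": 0, "ry": 0, "rz": 0.4}, {"fingers": 5, "x": -81, "y": -57, "z": 90, "rx": 0, "ry": 0, "rz": 0.4}, {"fingers": 5, "x": -81, "y": -57, "z": 90, "rx": 0, "ry": 0, "rz": 0.4}]}}

```text
clock: 19.4
tcp_pos: [0.6293, 0.2522, 0.0519]
orientation: [3.134, 0.003, 3.039]
contact_force: [-1.9, 2.4, 7.3]
width: 0.014
```

{"fn": "jog_arm", "kwargs": {"motion": [{"fingers": 5, "x": 0, "y": -1.5, "z": 0, "rx": 0, "ry": 0, "rz": 0}, {"fingers": 5, "x": 0, "y": -1.5, "z": 0, "rx": 0, "ry": 0, "rz": 0}, {"fingers": 60, "x": 0, "y": -0.5, "z": 0, "rx": 0, "ry": 0, "rz": 0}, {"fingers": 60, "x": 0, "y": -0.5, "z": 0, "rx": 0, "ry": 0, "rz": 0}, {"fingers": 60, "x": 0, "y": -0.5, "z": 0, "rx": 0, "ry": 0, "rz": 0}, {"fingers": 60, "x": 0, "y": 0, "z": -50, "rx": 0, "ry": 0, "rz": 0}, {"fingers": 60, "x": 0, "y": 0, "z": -100, "rx": 0, "ry": 0, "rz": 0}, {"fingers": 60, "x": 0, "y": 0, "z": -150, "rx": 0, "ry": 0, "rz": 0}, {"fingers": 60, "x": 150, "y": 50, "z": -150, "rx": 0, "ry": 0, "rz": 0}, {"fingers": 60, "x": 150, "y": 50, "z": -150, "rx": 0, "ry": 0, "rz": 0}, {"fingers": 60, "x": 150, "y": 50, "z": -150, "rx": 0, "ry": 0, "rz": 0}, {"fingers": 60, "x": 150, "y": 50, "z": -150, "rx": 0, "ry": 0, "rz": 0}]}}

```text
clock: 20.6
tcp_pos: [0.4786, 0.3196, 0.2026]
orientation: [3.132, 0.0, 3.046]
contact_force: [0.4, 0.8, -0.2]
width: 0.0513
```

```bash
python3 look.py 6; python3 - <<'E'
from h import *
S=cv2.imread('pics/side6.png');T=cv2.imread('pics/top6.png')
C=np.array([.6619,.0795]);ex=np.array([.9946,-.1038]);ey=np.array([.1038,.9946])
p=tri((321.2,198.8),(216.3,151))[0];print("A",p,(p[:2]-C)@ex+.008,(p[:2]-C)@ey-.099)
I=S[:,:,::-1].copy();J=T[:,:,::-1].copy()
for n,X,roi in(("side",I,(255,325,290,355)),("top",J,(405,205,430,235))): print(n,[(c.tolist(),s) for c,s in blobs(X,(0,100,60),(9,255,255),4,roi)[0]])
o=np.zeros((600,800,3),np.uint8)
o[:300,:360]=cv2.resize(S[150:300,180:360],(360,300),interpolation=2)
o[300:,:400]=cv2.resize(S[325:400,250:350],(400,300),interpolation=2)
o[:280,400:]=cv2.resize(T[130:270,150:350],(400,280),interpolation=2)
o[300:,400:]=cv2.resize(T[125:245,360:520][:,:],(400,300),interpolation=2)
cv2.imwrite('pics/z6.png',o)
E
```

```text
side brass []
top brass [([217.9, 154.1], [213, 150, 9, 8, 35]), ([265.9, 160.1], [262, 157, 8, 6, 24])]
20.7 [0.4831 0.3172 0.2025] [0.5 0.7 0.1] 0.05094365705570209
A [0.6620303  0.17573568 0.07290304] -0.0018596713984315085 -0.003270469427225031
side [([264.5, 339.5], [262, 336, 6, 8, 34]), ([278.5, 344.6], [276, 340, 6, 10, 43])]
top [([415.5, 215.1], [412, 214, 8, 3, 22]), ([417.8, 225.6], [416, 224, 5, 4, 13])]
```

View pics/z6.png

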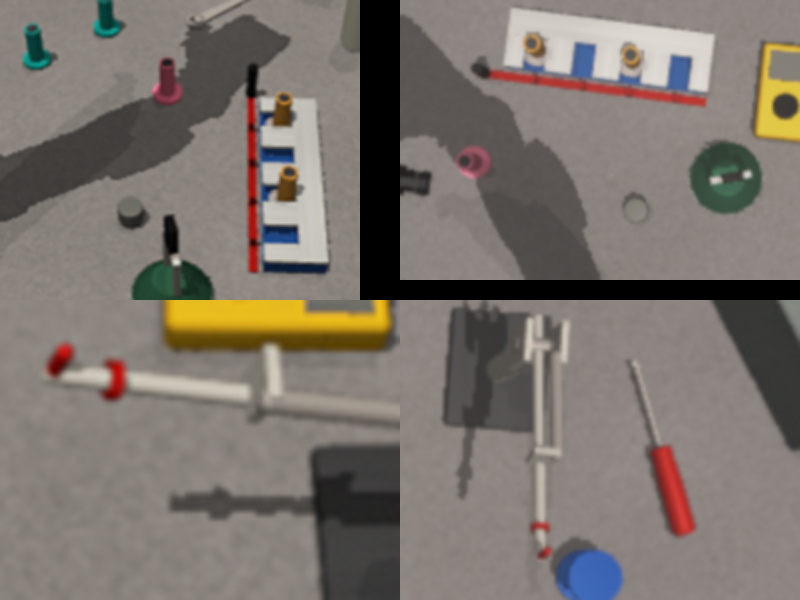

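The gate is shut with its posts before the mouths, and both bushes are home. Now I measure the hook and line up on the lamp.

```bash
python3 - <<'E'
from h import *
pin=tri((264.5,339.5),(417.8,225.6));col=tri((278.5,344.6),(415.5,215.1));tip=tri((262.5,344.3),(417.8,225.6))
print("pin",pin,"col",col)
print("post base: rod far", [plane("top",(416,y),z) for y,z in((215.8,.225),(141,.165))])
d=col[0]-pin[0];print("yaw",np.arctan2(d[1],d[0]),np.linalg.norm(d))
go([.4897,-.087,.2026],3.355);go([.4897,-.087,.138],3.355)
E
```

```text
pin (array([ 0.48005955, -0.30944876,  0.23886777]), np.float64(0.0022224775363279886)) col (array([ 0.50443812, -0.31024383,  0.21673979]), np.float64(0.0026796308442946382))
post base: rod far [array([ 0.50132558, -0.30898013,  0.225     ]), array([ 0.68511822, -0.32347358,  0.165     ])]
yaw -0.03260189736625994 0.032933183075935124
go [0.4897, -0.087, 0.2026] [ -46.7 -401.6   -3.2] [  0.43   0.25 -17.92]
go [0.4897, -0.087, 0.138] [ -46.5 -402.1   61.4] [  0.43   0.25 -17.92]
```

{"fn": "jog_arm", "kwargs": {"motion": [{"fingers": 60, "x": -46.5, "y": -402, "z": -3, "rx": 0.4, "ry": 0.2, "rz": -6}, {"fingers": 60, "x": -46.5, "y": -402, "z": -3, "rx": 0.4, "ry": 0.2, "rz": -12}, {"fingers": 60, "x": -46.5, "y": -402, "z": -3, "rx": 0.4, "ry": 0.2, "rz": -17.9}, {"fingers": 60, "x": -46.5, "y": -402, "z": -3, "rx": 0.4, "ry": 0.2, "rz": -17.9}, {"fingers": 60, "x": -46.5, "y": -402, "z": -3, "rx": 0.4, "ry": 0.2, "rz": -17.9}, {"fingers": 60, "x": -46.5, "y": -402, "z": -3, "rx": 0.4, "ry": 0.2, "rz": -17.9}, {"fingers": 60, "x": -46.5, "y": -402, "z": -3, "rx": 0.4, "ry": 0.2, "rz": -17.9}, {"fingers": 60, "x": -46.5, "y": -402, "z": -3, "rx": 0.4, "ry": 0.2, "rz": -17.9}, {"fingers": 60, "x": -46.5, "y": -402, "z": -3, "rx": 0.4, "ry": 0.2, "rz": -17.9}, {"fingers": 60, "x": -46.5, "y": -402, "z": -3, "rx": 0.4, "ry": 0.2, "rz": -17.9}, {"fingers": 60, "x": -46.5, "y": -402, "z": -3, "rx": 0.4, "ry": 0.2, "rz": -17.9}, {"fingers": 60, "x": -46.5, "y": -402, "z": -3, "rx": 0.4, "ry": 0.2, "rz": -17.9}, {"fingers": 60, "x": -46.5, "y": -402, "z": -3, "rx": 0.4, "ry": 0.2, "rz": -17.9}, {"fingers": 60, "x": -46.5, "y": -402, "z": -3, "rx": 0.4, "ry": 0.2, "rz": -17.9}]}}

```text
clock: 22.1
tcp_pos: [0.4896, -0.0864, 0.2025]
orientation: [3.141, 0.001, -2.927]
contact_force: [-0.7, -0.2, -0.8]
width: 0.051
```

```bash
python3 -c "
from h import *
go([.4897,-.087,.138],3.355)
S=env.grab_frame('side')[210:310,220:320]
cv2.imwrite('pics/z7.png',cv2.resize(S,(500,500),interpolation=2)[:,:,::-1])"
```

```text
go [0.4897, -0.087, 0.138] [ 0.1 -0.6 64.5] [0.02 0.06 0.09]
```

View pics/z7.png

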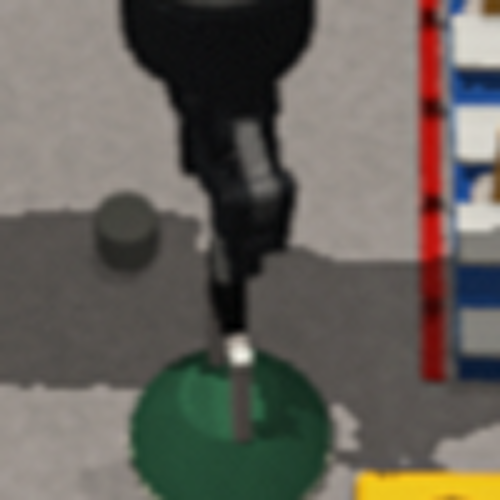

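The gripper stands over the tab, at crop (228,290). Next it goes down and grips.

{"fn": "jog_arm", "kwargs": {"motion": [{"fingers": 60, "x": 0, "y": -0.5, "z": 20, "rx": 0, "ry": 0, "rz": 0}, {"fingers": 60, "x": 0, "y": -0.5, "z": 40, "rx": 0, "ry": 0, "rz": 0}, {"fingers": 60, "x": 0, "y": -0.5, "z": 55, "rx": 0, "ry": 0, "rz": 0}, {"fingers": 60, "x": 0, "y": -0.5, "z": 64, "rx": 0, "ry": 0, "rz": 0}, {"fingers": 60, "x": 0, "y": -0.5, "z": 64, "rx": 0, "ry": 0, "rz": 0}, {"fingers": 60, "x": 0, "y": -0.5, "z": 64, "rx": 0, "ry": 0, "rz": 0}, {"fingers": 10, "x": 0, "y": -0.5, "z": 64, "rx": 0, "ry": 0, "rz": 0}, {"fingers": 10, "x": 0, "y": -0.5, "z": 64, "rx": 0, "ry": 0, "rz": 0}, {"fingers": 10, "x": 0, "y": -0.5, "z": 64, "rx": 0, "ry": 0, "rz": 0}, {"fingers": 10, "x": 0, "y": -0.5, "z": 64, "rx": 0, "ry": 0, "rz": 0}, {"fingers": 10, "x": 0, "y": -0.5, "z": 64, "rx": 0, "ry": 0, "rz": 0}, {"fingers": 10, "x": 0, "y": -0.5, "z": 64, "rx": 0, "ry": 0, "rz": 0}]}}

```text
clock: 23.35
tcp_pos: [0.4901, -0.0868, 0.139]
orientation: [3.141, 0.002, -2.927]
contact_force: [-0.3, 2.4, 6.1]
width: 0.0226
```

```bash
python3 -c "
from h import *
go([.4901,-.0868,.291],3.0716);go([.41,-.14,.291]);go([.411,-.3044,.291],3.0716)"
```

```text
go [0.4901, -0.0868, 0.291] [-3.00e-01  1.00e-01 -1.52e+02] [ 0.03  0.12 16.32]
go [0.41, -0.14, 0.291] [  89.3  -34.8 -152.2] None
go [0.411, -0.3044, 0.291] [ 123.4 -195.7 -152.3] [ 0.03  0.12 16.32]
```

{"fn": "jog_arm", "kwargs": {"motion": [{"fingers": 10, "x": 0, "y": 0, "z": -20, "rx": 0, "ry": 0, "rz": 0}, {"fingers": 10, "x": 0, "y": 0, "z": -50, "rx": 0, "ry": 0, "rz": 2}, {"fingers": 10, "x": 0, "y": 0, "z": -80, "rx": 0, "ry": 0, "rz": 5}, {"fingers": 10, "x": 0, "y": 0, "z": -110, "rx": 0, "ry": 0, "rz": 8}, {"fingers": 10, "x": 0, "y": 0, "z": -135, "rx": 0, "ry": 0, "rz": 11}, {"fingers": 10, "x": 10, "y": -4, "z": -150, "rx": 0, "ry": 0, "rz": 14}, {"fingers": 10, "x": 30, "y": -12, "z": -152, "rx": 0, "ry": 0, "rz": 16.3}, {"fingers": 10, "x": 55, "y": -22, "z": -152, "rx": 0, "ry": 0, "rz": 16.3}, {"fingers": 10, "x": 78, "y": -32, "z": -152, "rx": 0, "ry": 0, "rz": 16.3}, {"fingers": 10, "x": 90, "y": -45, "z": -152, "rx": 0, "ry": 0, "rz": 16.3}, {"fingers": 10, "x": 97, "y": -70, "z": -152, "rx": 0, "ry": 0, "rz": 16.3}, {"fingers": 10, "x": 104, "y": -100, "z": -152, "rx": 0, "ry": 0, "rz": 16.3}, {"fingers": 10, "x": 110, "y": -130, "z": -152, "rx": 0, "ry": 0, "rz": 16.3}, {"fingers": 10, "x": 116, "y": -160, "z": -152, "rx": 0, "ry": 0, "rz": 16.3}, {"fingers": 10, "x": 121, "y": -183, "z": -152, "rx": 0, "ry": 0, "rz": 16.3}, {"fingers": 10, "x": 123, "y": -195, "z": -152, "rx": 0, "ry": 0, "rz": 16.3}, {"fingers": 10, "x": 123, "y": -196, "z": -152, "rx": 0, "ry": 0, "rz": 16.3}, {"fingers": 10, "x": 123, "y": -196, "z": -152, "rx": 0, "ry": 0, "rz": 16.3}, {"fingers": 10, "x": 123, "y": -196, "z": -152, "rx": 0, "ry": 0, "rz": 16.3}]}}

```text
clock: 25.25
tcp_pos: [0.4117, -0.303, 0.2906]
orientation: [3.14, 0.002, 3.074]
contact_force: [0.1, -0.0, -2.4]
width: 0.0234
```

```bash
python3 - <<'E'
from h import *
go([.491,-.310,.291],3.0716)
s=env.get_state();print(s['contact_force'],s['tcp_pos'])
S=env.grab_frame('side');T=env.grab_frame('top')
o=np.zeros((450,800,3),np.uint8)
o[:,:450]=cv2.resize(S[270:420,200:350],(450,450),interpolation=2);o[:350,450:]=cv2.resize(T[145:285,350:490],(350,350),interpolation=2)
cv2.imwrite('pics/z8.png',o[:,:,::-1])
for X in([s['tcp_pos'][0],s['tcp_pos'][1],s['tcp_pos'][2]-.034],[.491,-.31,.2255]): print(proj('side',X),proj('top',X))
E
```

```text
go [0.491, -0.31, 0.291] [-79.6  -1.6  -0.2] [0.1  0.1  0.13]
[ 0.08163129 -0.00340235 -2.40155689] [ 0.41167375 -0.30301975  0.29064078]
[223.43776834 333.72526376] [416.77408387 255.9066747 ]
[270.1754083  342.81163326] [416.43283898 220.31050493]
```

View pics/z8.png

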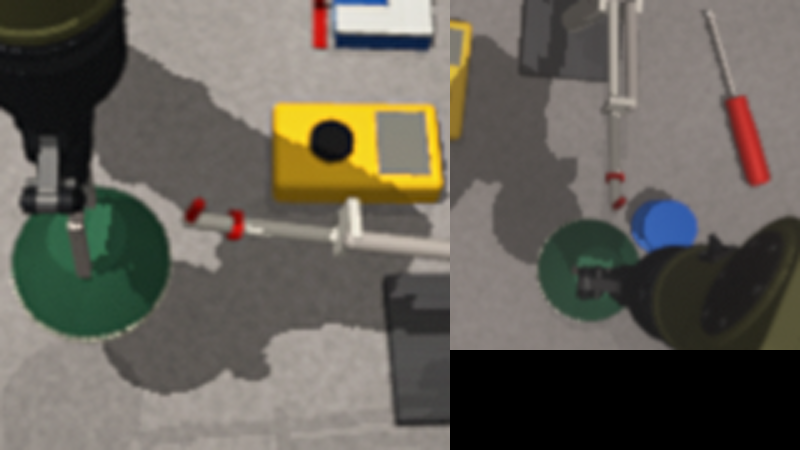

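The loop hangs upright in front of the tip. My predicted seat falls between the pin and the collar in both views. I'm moving it over the hook.

{"fn": "jog_arm", "kwargs": {"motion": [{"fingers": 10, "x": -12, "y": -1, "z": 0, "rx": 0, "ry": 0, "rz": 0}, {"fingers": 10, "x": -27, "y": -1, "z": 0, "rx": 0, "ry": 0, "rz": 0}, {"fingers": 10, "x": -42, "y": -1, "z": 0, "rx": 0, "ry": 0, "rz": 0}, {"fingers": 10, "x": -56, "y": -1, "z": 0, "rx": 0, "ry": 0, "rz": 0}, {"fingers": 10, "x": -68, "y": -1.5, "z": 0, "rx": 0, "ry": 0, "rz": 0}, {"fingers": 10, "x": -76, "y": -1.5, "z": 0, "rx": 0, "ry": 0, "rz": 0}, {"fingers": 10, "x": -79.5, "y": -1.5, "z": 0, "rx": 0, "ry": 0, "rz": 0}, {"fingers": 10, "x": -79.5, "y": -1.5, "z": 0, "rx": 0, "ry": 0, "rz": 0}, {"fingers": 10, "x": -79.5, "y": -1.5, "z": 0, "rx": 0, "ry": 0, "rz": 0}, {"fingers": 10, "x": -79.5, "y": -1.5, "z": 0, "rx": 0, "ry": 0, "rz": 0}]}}

```text
clock: 26.35
tcp_pos: [0.4904, -0.3104, 0.2912]
orientation: [3.141, 0.002, 3.073]
contact_force: [-1.0, -0.2, -3.5]
width: 0.023
```

```bash
python3 - <<'E'
from h import *
go([.491,-.310,.2595],3.0716)
S=env.grab_frame('side')
I=S; print([(c.tolist(),s) for c,s in blobs(I,(0,100,60),(9,255,255),4,(255,325,290,365))[0]])
cv2.imwrite('pics/z9.png',cv2.resize(S[290:390,220:320],(600,600),interpolation=2)[:,:,::-1])
E
```

```text
go [0.491, -0.31, 0.2595] [-0.5  0.4 31.7] [0.05 0.11 0.09]
[([262.4, 341.8], [261, 340, 4, 4, 9]), ([278.5, 345.4], [275, 340, 7, 10, 37])]
```

View pics/z9.png

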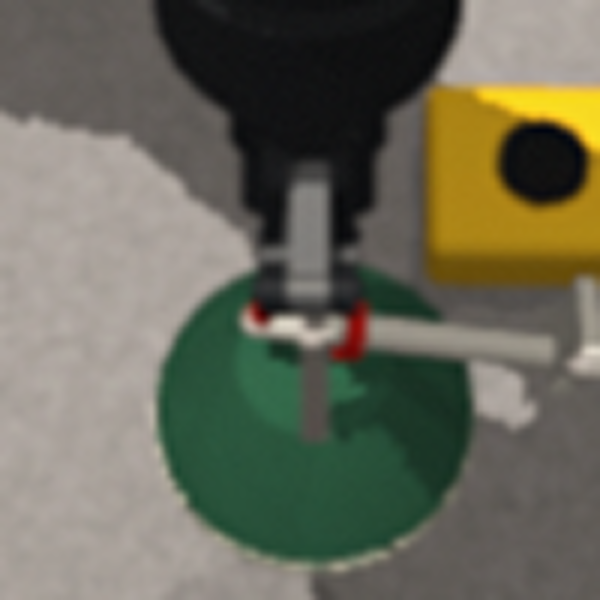

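The rod passes through the loop between pin (260,313) and collar (350,330) in the crop. I'll lower it along the arm's arc.

{"fn": "jog_arm", "kwargs": {"motion": [{"fingers": 10, "x": 0, "y": 0, "z": 10, "rx": 0, "ry": 0, "rz": 0}, {"fingers": 10, "x": 0, "y": 0, "z": 20, "rx": 0, "ry": 0, "rz": 0}, {"fingers": 10, "x": 0, "y": 0, "z": 27, "rx": 0, "ry": 0, "rz": 0}, {"fingers": 10, "x": 0.5, "y": 0, "z": 32, "rx": 0, "ry": 0, "rz": 0}, {"fingers": 10, "x": 2, "y": 0, "z": 38, "rx": 0, "ry": 0, "rz": 0}, {"fingers": 10, "x": 3, "y": 0, "z": 43, "rx": 0, "ry": 0, "rz": 0}, {"fingers": 10, "x": 4.5, "y": 0, "z": 48, "rx": 0, "ry": 0, "rz": 0}, {"fingers": 10, "x": 5.5, "y": 0, "z": 53, "rx": 0, "ry": 0, "rz": 0}, {"fingers": 10, "x": 6.5, "y": 0, "z": 58, "rx": 0, "ry": 0, "rz": 0}, {"fingers": 10, "x": 7, "y": 0, "z": 63, "rx": 0, "ry": 0, "rz": 0}, {"fingers": 10, "x": 7.5, "y": 0, "z": 68, "rx": 0, "ry": 0, "rz": 0}, {"fingers": 10, "x": 8, "y": 0, "z": 71, "rx": 0, "ry": 0, "rz": 0}, {"fingers": 10, "x": 8, "y": 0, "z": 71, "rx": 0, "ry": 0, "rz": 0}, {"fingers": 10, "x": 8, "y": 0, "z": 71, "rx": 0, "ry": 0, "rz": 0}, {"fingers": 10, "x": 8, "y": 0, "z": 71, "rx": 0, "ry": 0, "rz": 0}, {"fingers": 10, "x": 8, "y": 0, "z": 71, "rx": 0, "ry": 0, "rz": 0}]}}

```text
clock: 28.0
tcp_pos: [0.4825, -0.3099, 0.2204]
orientation: [3.141, 0.002, 3.073]
contact_force: [-0.2, 0.1, -0.1]
width: 0.0233
```

```bash
python3 - <<'E'
from h import *
f=[]
for i in range(8):
    S=env.grab_frame('side'); f.append(env.get_state()['contact_force'])
print(np.mean(f,0),np.std(f,0))
print([(c.tolist(),s) for c,s in blobs(S,(0,100,60),(9,255,255),4,(250,325,290,375))[0]])
for th in(.15,.2,.25,.3):
    a=.28-th
    r=.684-(.2*np.cos(a)-.005*np.sin(a)); z=.165+.2*np.sin(a)+.005*np.cos(a)
    print(th,r,z, "collar px",proj('side',[r+.0135,-.311,z-.005]))
cv2.imwrite('pics/z10.png',cv2.resize(S[290:390,220:320],(600,600),interpolation=2)[:,:,::-1])
E
```

```text
[-1.07995853  0.19302576 -0.99727076] [0.54456324 0.47825118 0.45184932]
[([258.1, 349.8], [257, 347, 3, 6, 11]), ([274.7, 352.6], [273, 349, 4, 9, 24])]
0.15 0.4863357919701409 0.19588463799251293 collar px [275.03719012 351.33300669]
0.2 0.485039232209322 0.18596694732534763 collar px [274.27765887 353.65086066]
0.25 0.484239970751215 0.17599685020924408 collar px [273.8002157  355.91854534]
0.3 0.4839400053332178 0.1659992666946663 collar px [273.59809614 358.13147538]
```

View pics/z10.png

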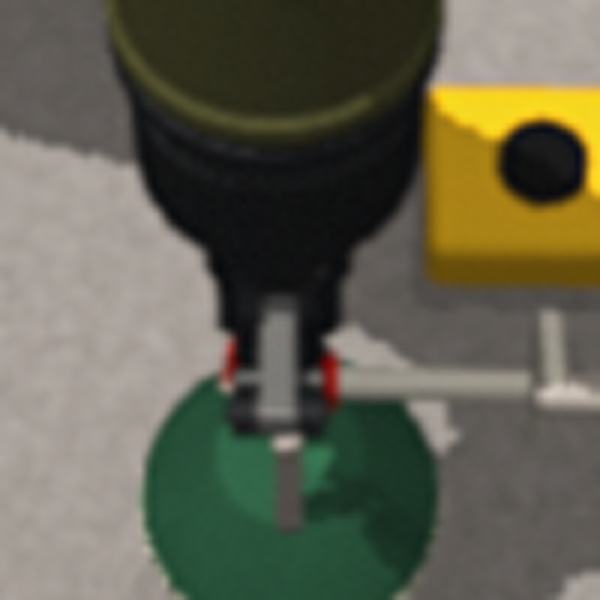

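The arm has sunk to about 0.19 rad with the loop between pin and collar. The gripper still carries about 1 N, so I'll lower further.

{"fn": "jog_arm", "kwargs": {"motion": [{"fingers": 10, "x": 0.5, "y": 0, "z": 4, "rx": 0, "ry": 0, "rz": 0}, {"fingers": 10, "x": 0.5, "y": 0, "z": 8, "rx": 0, "ry": 0, "rz": 0}, {"fingers": 10, "x": 1, "y": 0, "z": 12, "rx": 0, "ry": 0, "rz": 0}, {"fingers": 10, "x": 1, "y": 0, "z": 12, "rx": 0, "ry": 0, "rz": 0}, {"fingers": 10, "x": 1, "y": 0, "z": 12, "rx": 0, "ry": 0, "rz": 0}, {"fingers": 10, "x": 1, "y": 0, "z": 12, "rx": 0, "ry": 0, "rz": 0}, {"fingers": 10, "x": 1, "y": 0, "z": 12, "rx": 0, "ry": 0, "rz": 0}]}}

```text
clock: 29.1
tcp_pos: [0.4817, -0.3098, 0.2084]
orientation: [3.141, 0.002, 3.073]
contact_force: [0.2, -0.6, -0.6]
width: 0.0231
```

```bash
python3 - <<'E'
from h import *
f=[]
for i in range(12):
    S=env.grab_frame('side'); f.append(env.get_state()['contact_force'])
print(np.mean(f,0),np.std(f,0),env.get_state()['tcp_pos'])
print([(c.tolist(),s) for c,s in blobs(S,(0,100,60),(9,255,255),4,(250,325,290,375))[0]])
E
```

```text
[ 0.84491446 -0.44934547 -0.39605138] [0.48999171 0.48205886 0.50778461] [ 0.48169108 -0.30978857  0.20825505]
[([257.5, 352.2], [257, 349, 2, 7, 13]), ([274.0, 355.2], [272, 351, 4, 9, 24])]
```

{"fn": "jog_arm", "kwargs": {"motion": [{"fingers": 10, "x": 0, "y": 0, "z": 3, "rx": 0, "ry": 0, "rz": 0}, {"fingers": 10, "x": 0, "y": 0, "z": 6, "rx": 0, "ry": 0, "rz": 0}, {"fingers": 10, "x": 0, "y": 0, "z": 6, "rx": 0, "ry": 0, "rz": 0}, {"fingers": 10, "x": 0, "y": 0, "z": 6, "rx": 0, "ry": 0, "rz": 0}, {"fingers": 10, "x": 0, "y": 0, "z": 6, "rx": 0, "ry": 0, "rz": 0}, {"fingers": 10, "x": 0, "y": 0, "z": 6, "rx": 0, "ry": 0, "rz": 0}, {"fingers": 10, "x": 0, "y": 0, "z": 6, "rx": 0, "ry": 0, "rz": 0}, {"fingers": 10, "x": 0, "y": 0, "z": 6, "rx": 0, "ry": 0, "rz": 0}]}}

```text
clock: 30.5
tcp_pos: [0.4816, -0.3098, 0.2023]
orientation: [3.141, 0.002, 3.073]
contact_force: [-0.4, 0.3, -0.4]
width: 0.0232
```

```bash
python3 - <<'E'
from h import *
f=[]
for i in range(14):
    S=env.grab_frame('side'); f.append(env.get_state()['contact_force'])
print(np.mean(f,0),np.std(f,0),env.get_state()['tcp_pos'])
print([(c.tolist(),s) for c,s in blobs(S,(0,100,60),(9,255,255),4,(250,325,290,375))[0]])
cv2.imwrite('pics/z11.png',cv2.resize(S[310:410,220:320],(500,500),interpolation=2)[:,:,::-1])
E
```

```text
[-0.66764885 -0.49945341 -0.12904089] [0.47948139 0.48775837 0.51721461] [ 0.48160327 -0.30978085  0.20222647]
[([257.7, 353.5], [257, 350, 3, 8, 17]), ([274.0, 356.9], [273, 353, 3, 9, 23])]
```

View pics/z11.png

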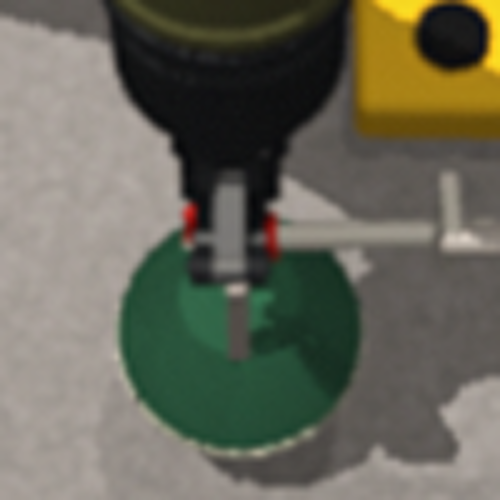

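The loop sits between pin and collar, the arm has sunk to about 0.27 rad and is still, and the gripper carries almost no weight. Time to release.

{"fn": "jog_arm", "kwargs": {"motion": [{"fingers": 35, "x": 0, "y": 0, "z": 0, "rx": 0, "ry": 0, "rz": 0}, {"fingers": 45, "x": 0, "y": 0, "z": 0, "rx": 0, "ry": 0, "rz": 0}, {"fingers": 60, "x": 0, "y": 0, "z": 0, "rx": 0, "ry": 0, "rz": 0}, {"fingers": 60, "x": 0, "y": 0, "z": 0, "rx": 0, "ry": 0, "rz": 0}, {"fingers": 60, "x": 0, "y": 0, "z": 0, "rx": 0, "ry": 0, "rz": 0}, {"fingers": 60, "x": 0, "y": 0, "z": 0, "rx": 0, "ry": 0, "rz": 0}, {"fingers": 60, "x": 0, "y": 0, "z": -10, "rx": 0, "ry": 0, "rz": 0}, {"fingers": 60, "x": 0, "y": 0, "z": -30, "rx": 0, "ry": 0, "rz": 0}, {"fingers": 60, "x": 0, "y": 0, "z": -60, "rx": 0, "ry": 0, "rz": 0}, {"fingers": 60, "x": 0, "y": 0, "z": -100, "rx": 0, "ry": 0, "rz": 0}, {"fingers": 60, "x": 0, "y": 0, "z": -140, "rx": 0, "ry": 0, "rz": 0}, {"fingers": 60, "x": 0, "y": 0, "z": -150, "rx": 0, "ry": 0, "rz": 0}, {"fingers": 60, "x": 40, "y": 100, "z": -150, "rx": 0, "ry": 0, "rz": 0}, {"fingers": 60, "x": 40, "y": 100, "z": -150, "rx": 0, "ry": 0, "rz": 0}, {"fingers": 60, "x": 40, "y": 200, "z": -150, "rx": 0, "ry": 0, "rz": 0}, {"fingers": 60, "x": 40, "y": 200, "z": -150, "rx": 0, "ry": 0, "rz": 0}, {"fingers": 60, "x": 40, "y": 200, "z": -150, "rx": 0, "ry": 0, "rz": 0}, {"fingers": 60, "x": 40, "y": 200, "z": -150, "rx": 0, "ry": 0, "rz": 0}, {"fingers": 60, "x": 40, "y": 200, "z": -150, "rx": 0, "ry": 0, "rz": 0}, {"fingers": 60, "x": 40, "y": 200, "z": -150, "rx": 0, "ry": 0, "rz": 0}]}}

```text
clock: 33.2
tcp_pos: [0.4549, -0.1094, 0.3522]
orientation: [3.141, 0.002, 3.07]
contact_force: [0.4, -0.6, 0.1]
width: 0.0513
```

```bash
python3 - <<'E'
from h import *
r=[]
for i in range(30):
    S=env.grab_frame('side')
    b=blobs(S,(0,100,60),(9,255,255),4,(250,325,290,375))[0]; r.append([c.tolist() for c,s in b])
print(r[0],r[10],r[20],r[29],env.get_state()['contact_force'])
o=np.zeros((600,800,3),np.uint8);T=env.grab_frame('top')
o[:,:400]=cv2.resize(S[150:420,190:370],(400,600),interpolation=2);o[:300,400:]=cv2.resize(T[120:270,150:350],(400,300),interpolation=2);o[300:,400:]=cv2.resize(T[120:270,340:540],(400,300),interpolation=2)
cv2.imwrite('pics/z12.png',o[:,:,::-1])
E
```

```text
[[258.2, 354.9], [273.5, 357.4]] [[258.2, 354.9], [273.5, 357.4]] [[258.2, 354.9], [273.5, 357.4]] [[258.2, 354.9], [273.5, 357.4]] [-0.73924787 -0.6117961   0.19116523]
```

View pics/z12.png

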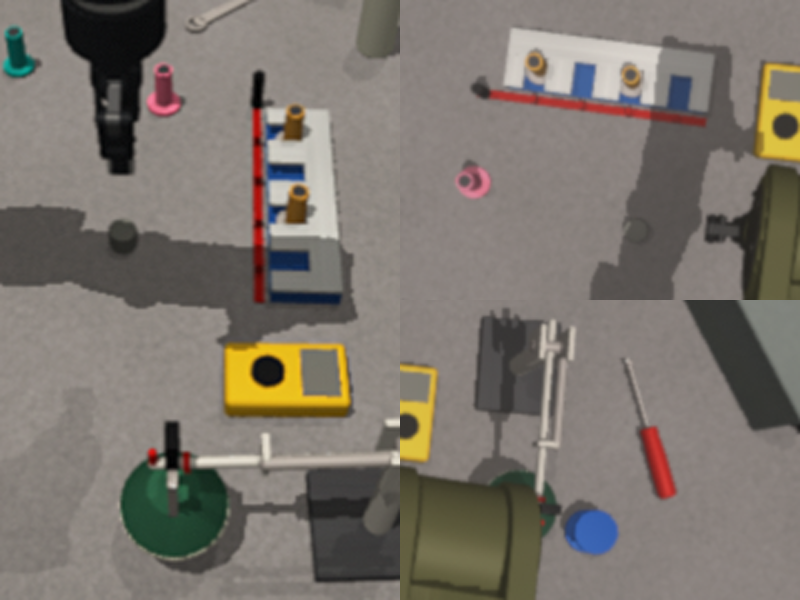

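The lamp hangs still between pin and collar (side crop (172,470)). The bushes are home, the gate is shut, the meter and spool haven't moved, and the arm is clear. Handing in.

```bash
python3 -c "
from cell import env
env.hand_in()"
```

```text
the job is handed in; nothing more can be done
```

The job is handed in. All four steps were carried out in order, and nothing failed in my checks. `hand_in` gives no verdict, so the judge's result isn't known.

- **Gate and bushes:** I slid the gate fully open and put the two brass bushes in slots 1 and 3. I then shut the gate; in the pictures its posts stand before the mouths. The pink and turquoise look-alikes and the grey cap were left alone.
- **Bush position:** Checked in two views before the gate was shut, the bush in slot 1 was within about 1 mm of home. The one in slot 3 came out about 2 mm short and 3 mm to one side. Part of that is likely pixel error, and it is inside the 10 mm and 8 mm limits.
- **Lamp:** I held the lamp until the arm had sunk to about 0.27 rad and the gripper carried roughly 0.1 N, then let go.
- **Last check:** The hook marks did not move over 30 frames (about 1.5 s), and the lamp hung upright between pin and collar. The multimeter and spool looked unmoved, and the robot was clear of everything. The clock read about 35 s of the 210 s allowed.

I viewed 14 pictures, which is the full budget.

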